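# Hang the eye spanner back on its peg in the attic radio shack

## Task

Take the steel spanner with the round eye from the bench, lay it in the sloping wooden rest with its tail down against the stop and its eye end up, and let go of it there. Then take it again and hang it by its eye on the one empty peg of the rack, tail hanging down. Leave everything else on the bench where it lies.

Things in the scene. Friction and masses are not known exactly. Their poses are not given: they have to be found in the camera images.
- spanner: Flat steel spanner, lies flat, any yaw; 160 mm long, 12 thick, about 0.2 kg; only loose thing with a round eye. Shank 14 mm wide from the tail (x = -92 mm) to the head, a 40 x 40 mm flat-sided plate (x 28 to 68 mm) with a 24 mm hole along z. Origin: on the underside below its centre of mass, on the centre line; x to the head, y across, z through the thickness (up at first).
- eye (a point): Centre of the hole, mid-thickness: 48 mm ahead of the spanner's origin along its x, 6 mm up. Axes as the spanner's; the hole's axis is z.
- tail (a point): Middle of the spanner's tail end: x = -92 mm, 6 mm up in its frame.
- rest: Fixed sloping wooden rest; origin on the bench under the middle of its base (150 x 70 mm, x by y). Its board, 60 mm wide, rises at 45 degrees towards the rest's +x (to the robot's right, -y, and somewhat away). The board's top face starts at the stop at x = -50, z = 30 mm and runs 112 mm up the slope to an open end, so the head of a seated spanner overhangs that end. A spanner laid there stays.
- seat_tail (a point): Where the tail point of a seated spanner lies, 6 mm above the board face at the stop. The stop is 16 mm high square to the board; two cheeks 14 mm high run from it 40 mm up the board and leave a channel 21 mm wide for the 14 mm shank. Farther up the board is plain, flush, with room for fingers beside the shank. Axes as the rest's (not tilted).
- seat_eye (a point): Where the centre of the eye lies when the spanner is seated: 140 mm up the slope from seat_tail. Axes as the rest's.
- mast_free: Rack upright with the empty peg: fixed wooden post 18 x 18 mm, 222 mm high, one of three 100 mm apart in a row on a plank 14 mm high, 70 mm deep; tools up to 35 mm wide hang on the other two (any order). Origin: on the bench at the middle of the post's front face; pegs point along its -x (roughly the world's +y). Peg: straight steel rod 8 mm thick, 55 mm long, rising 10 mm to its tip.
- peg_root (a point): Centre line of the empty peg where it leaves the post, 195 mm above the bench. Axes as the post's.
- peg_tip (a point): Centre line of the empty peg near its tip, 55 mm out from the post, 205 mm above the bench (the round end goes 4 mm farther). Axes as the post's.
- jaw_spanner: Another steel spanner lying flat, 132 mm long, 10 mm thick, with an open forked jaw, no eye: leave alone. Origin under its middle, x towards the jaw.
- socket: Cream ceramic valve socket, round, 48 mm wide, 22 mm high. Origin: centre of its underside. Leave alone.
- earpiece: Green enamel headphone earpiece, round, 58 mm wide, 35 mm high. Origin: centre of its underside. Leave alone.
- coil_former: Brass coil former, a standing spool 44 mm wide, 55 mm high. Origin: centre of its underside. Leave alone.
- chassis: Aluminium chassis plate with folded edges, 110 x 150 mm (x, y), 25 mm high. Origin: under its centre. Leave alone.
- tin: Small round tin, 56 mm wide, 45 mm high, near the robot. Origin: centre of its underside. Leave alone.
- valve_jar: Small jar, 44 mm wide, 60 mm high. Origin: centre of its underside. Leave alone.

How it is judged:
On the way:
1. the eye spanner lies in the sloping rest, tail at the stop, eye up, let go (distance between tail and seat_tail below 0.015 m and distance between eye and seat_eye below 0.02 m and contact force between spanner and the fingers below 0.2 N and linear speed of spanner below 0.05 m/s), for 0.2 s.
At the end, for the whole second after the job is handed in: The eye spanner hangs at rest on the empty peg: the peg goes through its eye (hole centre between the post's face and 54 mm out, within 12 mm sideways of the peg, 178 to 206 mm above the bench, bearing on the peg), its head up and its length within 0.35 rad of plumb (x of eye in the frame of mast_free between -0.054 and 0 m and y of eye in the frame of mast_free between -0.012 and 0.012 m and z of eye in the frame of mast_free between 0.178 and 0.206 m and angle between spanner's own x axis and vertical below 0.35 rad and linear speed of spanner below 0.05 m/s and angular speed of spanner below 0.5 rad/s and contact force between spanner and mast_free above 0.3 N); the robot touches nothing.
It fails at once if one of the other things on the bench (the open-jawed spanner, the ceramic valve socket, the earpiece, the coil former, the chassis plate, the tin, the jar) is shifted by more than 20 mm (distance of any of jaw_spanner, socket, earpiece, coil_former, chassis, tin, valve_jar from where it was at the start of the episode above 0.02 m).
It also fails if it takes over 61 s, if anything falls off the work surface, if the arm or the gripper's body presses on something with over 40 N, if the wrist force passes 120 N, or if a joint passes its speed limit or range.

## Robot

A 7-joint arm with a two-finger parallel gripper is mounted at the origin on the work surface. World frame = base frame: x ahead of the robot, y to its left, z up, the work surface at z = 0. Lengths are in m, angles in rad, forces in N, time in s.
With the tool pointing down it reaches from about 0.35 to 0.9 m from the base axis. Payload 7.2 kg.
Tool frame: the origin (TCP) lies on the centre line of the jaws, within the pads' length; the fingertips stand arm.finger_overhang ahead of it and the grasp point (between the pads) is the TCP (arm.finger_overhang is the distance from the TCP to the fingertips, in m); z points along the fingers, y is the line along which they close (so a half turn about z gives the same grasp; the last joint's range is limited). The gripper opens to 88 mm and grips with 3 to 60 N. Pads are 20 mm wide; open, the fingers measure 115 mm over their backs; the gripper's body (75 mm by 178 mm) begins 61 mm behind the grasp point.
Start: joints at [-1.177, 0.411, -0.013, 1.596, 0.006, 1.134, -0.082], TCP at [0.278, 0.56, 0.212] pointing down, gripper open.
Joint ranges: [-2.95, 2.95], [-0.29, 1.99], [-1.47, 1.44], [0.14, 2.54], [-1.03, 4.17], [0.13, 1.85], [-2.86, 2.86]. Speed limits (rad/s): [2.39, 2.39, 3.01, 3.01, 3.14, 3.14, 3.14].

## Interface

Orientations are given as a 3x3 rotation matrix whose columns are the frame's x, y, z axes.
In Python, from workcell import arm gives the robot as it stands.
- The arm moves only by the shell command python3 -m jog 'ROWS' [FORCE]. ROWS is JSON, a list of rows, each an object of numbers: "tx", "ty", "tz": the shift along the world's x, y, z in mm; "rx", "ry", "rz": the turn, a rotation vector about the world's x, y, z in degrees; "jaw": the finger opening in mm, from 0 to 87.8. In form: [{"tx": .., "ty": .., "tz": .., "rx": .., "ry": .., "rz": .., "jaw": ..}, ...]. A call has 1 to 12 rows; each row is the pose to reach, as a shift and turn from the pose commanded when the call began; what a row does not reach only later rows make up. A row lasts 1/10 s, in which the tool goes at most 50 mm and 8.59 degrees, less where a joint would pass 70% of its speed; a pose out of reach is approached as far as the arm can. A call with a gripper value outside its range is refused whole. The fingers move at their own pace and stop on an object; FORCE is the grip in N (left out, the last holds). Time passes only in rows, so rows that repeat a pose let the fingers close. It gives the time, the measured TCP pose, the force, the opening and the grip force at its end, in the units of the state.
- arm.observe(): the state, without advancing time (a new reading comes with each control period).
- arm.grab_frame(name): name is "scene" or "top"; returns (picture, depth): 400x640x3 uint8, red, green, blue; 400x640 float32, m along the optical axis (not along the pixel's ray), 0 where there is no reading.
- arm.calibration(name): a dict with "fx", "fy", "cx", "cy" (pixels), "k1" (the pictures are not rectified: a ray, as slopes to the right and down, at radius r is drawn at 1 + k1 r^2 times it, then the intrinsics apply), "extrinsics" (4x4, takes a point from camera to world coordinates). Camera axes: x right, y up, looking along -z (the intrinsics and any distortion apply to the point x, -y, -z); pixel columns grow to the right and rows downward; lengths in m; the calibration is good to about 2 mm. A picture is of the moment at which its call begins. calibration takes no time and is no camera call.
- arm.hand_in(): hands the job in; it is judged then, once.
Trained networks look in the newest picture that a camera, given by its name, has taken for a name from the list of things; names that differ only in an ending like _2 or _b are one class to them, and where a whole thing is asked for, a point or a joint stands for the part that bears it (a point fixed in the world has none). Each returns a list of dicts, best first, with "confidence" (0 to 1); they miss things now and then, are a little off and sometimes report something else, mostly with a low value. They report only what shows in the picture. A call takes as long as a camera call.
- arm.cut_out(camera, label): "mask" (400x640 bool, what is visible of it) and "extent" ([left, top, right, bottom] in pixels, round what is visible of it).
- arm.place_of(camera, label): "at" ([column, row] in pixels: a listed point, or the origin of a listed thing).
The state is a dict: "clock": time; "joint_pos": joint angles; "joint_vel": joint speeds; "joint_torque": joint torques, N m; "tcp_pos": TCP position; "tool_rot": TCP orientation; "wrist_force": force on the tool from outside, world axes, zero at the start; "torque": the same for the moment, N m; "grip_width": finger opening in m; "grip_force": force on a finger pad.
Only numpy, scipy, OpenCV 4.12 (cv2) and the standard library are available. Lean on these libraries where they do the work, as an engineer would, in place of code of your own. Each camera call takes 0.05 s, during which the arm holds its last target. There are 200 camera calls.

## Working session

There is one attempt and no reset: what is moved stays moved. The work goes in short steps, Python scripts to look and compute and a shell command to move; the robot and the scene stay as the last step left them, time stands still between calls to the robot, and variables do not carry over. Pictures are saved under pics/ and viewed, at most 10 in all, crops included, and the job is handed in when it is done.

```bash
mkdir -p pics; ls; cat > h.py <<'E'
import numpy as np, cv2
from workcell import arm
def ray(cam,px):
    c=arm.calibration(cam);E=np.array(c["extrinsics"])
    d=np.array([(px[0]-c["cx"])/c["fx"],(px[1]-c["cy"])/c["fy"]])
    u=d.copy()
    for _ in range(20): u=d/(1+c["k1"]*(u@u))
    return E[:3,3],E[:3,:3]@np.array([u[0],-u[1],-1.])
def at_depth(cam,px,z):
    o,r=ray(cam,px);return o+r*z
def at_z(cam,px,z):
    o,r=ray(cam,px);return o+r*(z-o[2])/r[2]
def tri(ca,pa,cb,pb):
    o1,r1=ray(ca,pa);o2,r2=ray(cb,pb)
    s=np.linalg.lstsq(np.c_[r1,-r2],o2-o1,rcond=None)[0]
    a=o1+s[0]*r1;b=o2+s[1]*r2
    return (a+b)/2,np.linalg.norm(a-b)
def proj(cam,p):
    c=arm.calibration(cam);E=np.array(c["extrinsics"]);q=E[:3,:3].T@(np.array(p)-E[:3,3])
    u=np.array([q[0],-q[1]])/-q[2];u=u*(1+c["k1"]*(u@u));return u*[c["fx"],c["fy"]]+[c["cx"],c["cy"]]
def cloud(cam,dep,mask):
    v,u=np.nonzero(mask&(dep>0));return np.array([at_depth(cam,(a,b),dep[b,a]) for a,b in zip(u,v)])
def save(im,n): cv2.imwrite(n,im[:,:,::-1])
E
python3 - <<'E'
from h import *
np.set_printoptions(precision=4,suppress=True)
for c in("scene","top"):
    im,d=arm.grab_frame(c);save(im,f"pics/{c}0.png");np.savez(f"{c}0.npz",im=im,d=d)
    print(c,np.array(arm.calibration(c)["extrinsics"])[:3].tolist())
    for l in("spanner","eye","tail","rest","seat_tail","seat_eye","mast_free","peg_root","peg_tip"):
        print(l,[(round(x["confidence"],2),np.round(x["at"],1).tolist()) for x in arm.place_of(c,l)[:3]])
s=arm.observe();print(s["clock"],s["tool_rot"],arm.finger_overhang,s["tcp_pos"])
E
```

```text
pics
scene [[0.6514737271631366, -0.4149628893388349, 0.6351281628834743, 1.2846752710364093], [0.7586711912306695, 0.3564185116541178, -0.5453291374453599, -0.5816310563475299], [-8.00800095608145e-05, 0.8371210456211392, 0.5470176857884602, 0.7748995709597312]]
spanner [(0.61, [329.8, 283.6])]
eye [(0.96, [309.8, 271.4])]
tail [(0.86, [361.3, 299.8])]
rest [(0.82, [394.8, 204.6])]
seat_tail []
seat_eye [(0.94, [392.1, 171.3]), (0.68, [310.2, 271.8]), (0.28, [303.7, 231.3])]
mast_free [(0.84, [167.1, 286.9]), (0.4, [448.2, 231.7])]
peg_root [(0.87, [154.9, 220.9])]
peg_tip [(0.59, [175.2, 200.4])]
top [[-0.021521129032015113, 0.9916545588739275, -0.12711442431818532, 0.38742973065410047], [-0.999750939421687, -0.02209739038902146, -0.0031248141463734035, 0.016104220232968185], [-0.005907633252119592, 0.12701551559770755, 0.9918831376058406, 1.4740501436825209]]
spanner [(0.88, [341.4, 164.9])]
eye [(0.66, [346.0, 181.4]), (0.56, [454.0, 229.6]), (0.36, [334.2, 138.5])]
tail [(0.82, [338.8, 136.9]), (0.45, [379.3, 249.4])]
rest [(0.96, [227.1, 210.9])]
seat_tail [(0.77, [207.9, 213.8])]
seat_eye [(0.85, [232.5, 199.6])]
mast_free [(0.64, [436.4, 235.6]), (0.52, [290.1, 137.7])]
peg_root [(0.7, [454.4, 229.8])]
peg_tip [(0.56, [430.2, 233.5]), (0.34, [378.2, 246.9]), (0.31, [281.8, 184.3])]
1.0 [[-0.8952  0.4456  0.0001]
 [ 0.4456  0.8952  0.    ]
 [-0.      0.0001 -1.    ]] 0.019 [0.2785 0.5595 0.2117]
```

View pics/scene0.png

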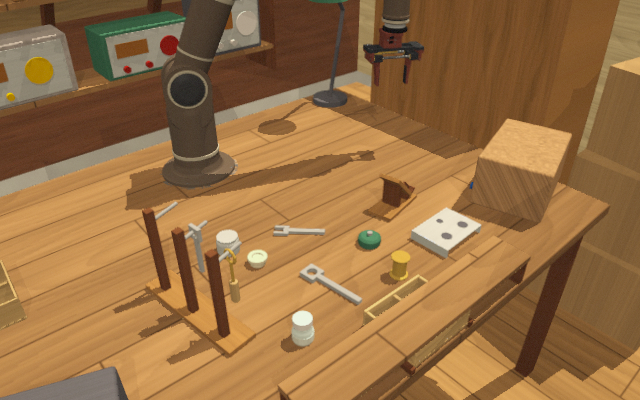

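View pics/top0.png

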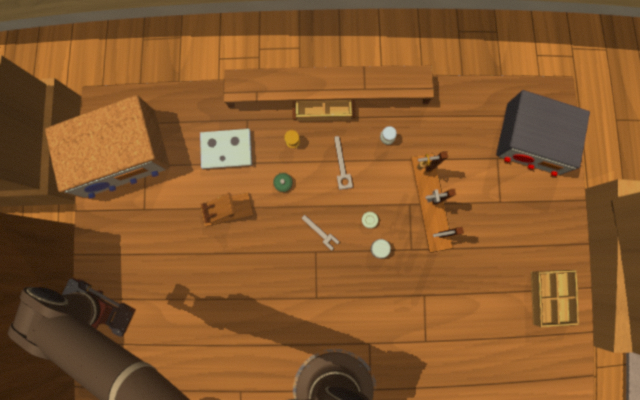

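```bash
python3 - <<'E'
from h import *
np.set_printoptions(precision=4,suppress=True)
P={"eye":((309.8,271.4),(346,181.4)),"tail":((361.3,299.8),(338.8,136.9)),"spanner":((329.8,283.6),(341.4,164.9)),"rest":((394.8,204.6),(227.1,210.9)),"seat_eye":((392.1,171.3),(232.5,199.6)),"root":((154.9,220.9),(454.4,229.8)),"tip":((175.2,200.4),(430.2,233.5)),"mast":((167.1,286.9),(436.4,235.6))}
for k,(a,b) in P.items(): print(k,*tri("scene",a,"top",b))
print("seat_tail z.03",at_z("top",(207.9,213.8),.034))
E
```

```text
eye [ 0.6141 -0.0495  0.0139] 0.0013451384921114645
tail [ 0.7536 -0.028   0.0141] 0.010919909057640733
spanner [ 0.6667 -0.0364  0.0053] 0.0038346802197307783
rest [ 0.5383  0.3128 -0.0012] 0.010918156368505606
seat_eye [0.5553 0.2709 0.1297] 0.00842970240279743
root [ 0.4533 -0.3191  0.1944] 0.004201887140651622
tip [ 0.4417 -0.2574  0.2113] 0.00943844244438858
mast [ 0.4447 -0.3181  0.0072] 0.006707796156713999
seat_tail z.03 [0.5237 0.3588 0.034 ]
```

The scene view shows the eye spanner lying at (310,271)–(361,300). The rest is at (394,195), and the empty peg is on the left post at (155,221)–(175,203). The top view shows the spanner at (346,181)–(338,138), the rest at (227,210), and the empty peg at the lower post at (437,237). I'll refine these with depth and crops.

```bash
python3 - <<'E'
from h import *
np.set_printoptions(precision=4,suppress=True)
print([a for a in dir(arm) if a[0]!='_'])
F={c:np.load(c+"0.npz") for c in("scene","top")}
for c in F:
    arm.grab_frame(c)
    for l in("spanner","rest"):
        r=arm.cut_out(c,l)
        if not r: print(c,l,None);continue
        m=r[0]["mask"];C=cloud(c,F[c]["d"],m)
        print(c,l,r[0]["confidence"],m.sum(),len(C),C.min(0),C.max(0),np.median(C,0))
        np.save(f"{c}_{l}.npy",C)
        if l=="spanner":
            C=np.array([at_z(c,(u,v),.012) for v,u in zip(*np.nonzero(m))])
            rect=cv2.minAreaRect((C[:,:2]*1000).astype(np.float32));print(rect)
            # shank axis
            ax=C[:,:2];mu=ax.mean(0);w=np.linalg.svd(ax-mu,full_matrices=0)[2][0];t=(ax-mu)@w
            print("axis",w,"ends",mu+w*t.min(),mu+w*t.max())
s=F["scene"]["im"][160:240,120:220];t=F["top"]["im"][180:260,400:500]
r1=F["scene"]["im"][160:220,365:425];r2=F["top"]["im"][185:230,197:257]
R=lambda a:cv2.resize(a,(400,300),interpolation=cv2.INTER_CUBIC)
save(np.vstack([np.hstack([R(s),R(t)]),np.hstack([R(r1),R(r2)])]),"pics/crop.png")
E
```

```text
['MotionError', 'calibration', 'cut_out', 'finger_overhang', 'grab_frame', 'hand_in', 'observe', 'place_of']
scene spanner 0.73 537 535 [ 0.5975 -0.0655 -0.0026] [ 0.7541 -0.0178  0.0153] [ 0.6509 -0.0372  0.0104]
((677.5484008789062, -45.68036651611328), (159.0607452392578, 48.45582962036133), 2.1062748432159424)
axis [0.9875 0.1576] ends [ 0.6007 -0.052 ] [ 0.7561 -0.0272]
scene rest 0.85 1244 1239 [ 0.3954  0.2259 -0.0027] [0.5893 0.4276 0.1092] [0.5525 0.2894 0.0213]
top spanner 0.9 248 248 [ 0.5969 -0.062  -0.0034] [ 0.7473 -0.0205  0.0216] [ 0.6451 -0.0348  0.0121]
((672.802490234375, -36.44989776611328), (150.9501953125, 37.1810302734375), 6.381133079528809)
axis [-0.9905 -0.1375] ends [ 0.7475 -0.0248] [ 0.598  -0.0456]
top rest 0.85 1217 1210 [ 0.492   0.2309 -0.0006] [0.5886 0.3853 0.1125] [0.5376 0.296  0.0355]
```

View pics/crop.png

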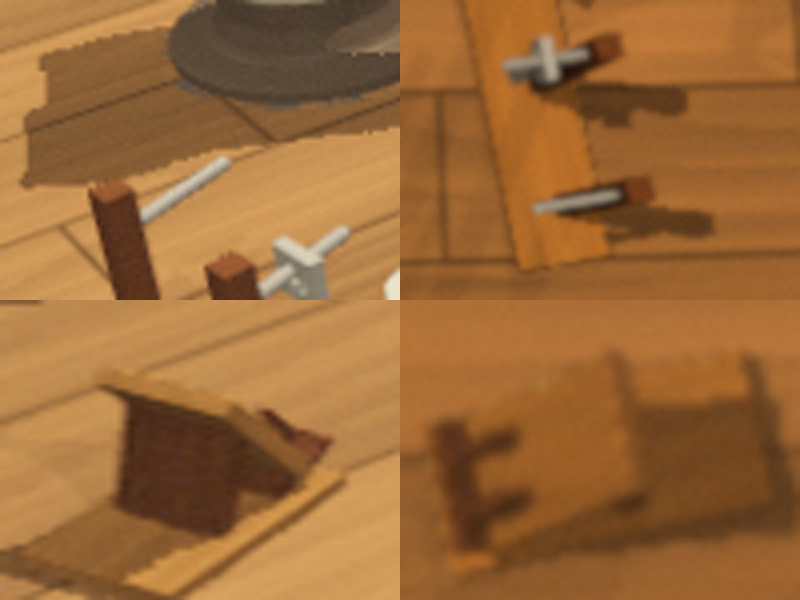

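The crops show the empty peg in scene from (156,216) to (177,203) and in top from (456,232) to (433,235). In the top view, the rest's stop and cheeks are at about (206,212), and its open board end is at about (231,203).

```bash
python3 - <<'E'
from h import *
np.set_printoptions(precision=4,suppress=True)
print("root",*tri("scene",(156.2,216.5),"top",(456.2,232)));print("tip",*tri("scene",(177,203.2),"top",(433.2,235.5)))
from scipy.optimize import least_squares
C=np.load("top_rest.npy")
B=C[(C[:,2]>.045)&(C[:,2]<.106)]
for _ in range(6):
    mu=B.mean(0);n=np.linalg.svd(B-mu,full_matrices=0)[2][2];n*=np.sign(n[2]);e=(B-mu)@n
    B=B[abs(e)<max(.004,1.5*e.std())]
print("plane",n,len(B),e.std(),"yaw",np.arctan2(-n[1],-n[0]))
for name in("yaw",):
    u=-n[:2]/np.linalg.norm(n[:2]);v=np.array([-u[1],u[0]])
    up=B[:,:2]@u; l=B[:,:2]@v
    # board face: z=.03+(X+.05)
    X0=np.median(up-(B[:,2]-.08)); hi=(B[:,2]>.07); q=np.percentile(l[hi],[1,50,99])
    print("lat",q, "x0",X0); mid=(q[0]+q[2])/2; o=u*X0+v*mid; print("origin",o,"u",u)
    print("seat_tail",o-u*.0542,.0342,"seat_eye",o+u*.0448,.1332)
# top edge of open end and base corners in top image
a=at_z("top",(197+212/6.67,185+52/6.67),.109);b=at_z("top",(197+240/6.67,185+192/6.67),.109);print("open end",a,b,(a+b)/2,np.linalg.norm(a-b))
d=(b-a)[:2]/np.linalg.norm((b-a)[:2]);print("u from end",-d[1],d[0])
# posts in top view
F=np.load("top0.npz");arm.grab_frame("top")
for l in("mast_free","jaw_spanner"):
  for r in arm.cut_out("top",l)[:3]:
    c=cloud("top",F["d"],r["mask"]);print(l,r["confidence"],r["extent"],c.min(0),c.max(0))
    if l=="mast_free":
        p=c[c[:,2]>.21];print("top of posts",p.mean(0) if len(p) else 0,len(p))
        p=c[(c[:,2]>.185)&(c[:,2]<.215)];print(p)
E
```

```text
root [ 0.4489 -0.3174  0.2023] 0.012820017349153407
tip [ 0.4395 -0.2606  0.2047] 0.0033252793727737862
plane [-0.1545  0.6679  0.728 ] 340 0.001572504571255703 yaw -1.343471027648213
lat [0.566  0.5958 0.6252] x0 -0.17898685217536617
origin [0.54   0.3086] u [ 0.2254 -0.9743]
seat_tail [0.5278 0.3614] 0.0342 seat_eye [0.5501 0.265 ] 0.1332
open end [0.5743 0.2821 0.109 ] [0.5152 0.2702 0.109 ] [0.5448 0.2762 0.109 ] 0.060268040225158984
u from end 0.19733555451661633 -0.9803360030742622
mast_free 0.65 [434.2, 226.9, 463.6, 238.3] [ 0.4371 -0.3765 -0.0004] [ 0.4703 -0.263   0.2275]
top of posts [ 0.4491 -0.3215  0.2204] 60
[[ 0.4563 -0.3162  0.2097]
 [ 0.4558 -0.3226  0.215 ]
 [ 0.4546 -0.3176  0.1935]
 [ 0.4536 -0.3156  0.2116]
 [ 0.4519 -0.3171  0.1951]
 [ 0.4511 -0.3156  0.2107]
 [ 0.4495 -0.3028  0.1989]
 [ 0.4493 -0.3045  0.2026]
 [ 0.4491 -0.3065  0.2051]
 [ 0.4494 -0.3112  0.1971]
 [ 0.449  -0.3121  0.2036]
 [ 0.449  -0.3152  0.2017]
 [ 0.4488 -0.3171  0.2047]
 [ 0.4484 -0.3179  0.2116]
 [ 0.4471 -0.2854  0.2051]
 [ 0.4471 -0.2884  0.2034]
 [ 0.4469 -0.2904  0.2058]
 [ 0.4468 
[... 937 characters left out ...]
 0.4421 -0.274   0.2081]
 [ 0.442  -0.2764  0.2088]
 [ 0.442  -0.2798  0.2056]
 [ 0.4421 -0.2828  0.2038]
 [ 0.4418 -0.2845  0.2079]
 [ 0.4417 -0.2871  0.2077]
 [ 0.4419 -0.2909  0.2029]
 [ 0.4417 -0.2928  0.2058]
 [ 0.4419 -0.2969  0.1999]
 [ 0.4417 -0.2989  0.2025]
 [ 0.4417 -0.302   0.2004]
 [ 0.4418 -0.3181  0.1892]
 [ 0.4413 -0.3182  0.1991]
 [ 0.4408 -0.318   0.2098]
 [ 0.4397 -0.263   0.21  ]
 [ 0.4396 -0.2656  0.2103]
 [ 0.4398 -0.2692  0.2059]
 [ 0.4395 -0.2706  0.211 ]
 [ 0.4396 -0.2743  0.2061]
 [ 0.4397 -0.2778  0.2026]
 [ 0.4394 -0.2793  0.2073]
 [ 0.4394 -0.2824  0.2052]
 [ 0.4392 -0.2843  0.2083]
 [ 0.4372 -0.2632  0.2085]
 [ 0.4371 -0.2656  0.2097]
 [ 0.4371 -0.2683  0.2091]]
```

Measurements agree with the text: eye to tail is 141 mm, the open end of the board is 60 mm wide, and the peg is at 195–208 mm. Next I move over the spanner, with the tool's x axis pointing towards its tail so the last joint stays in range.

```bash
python3 -m jog '[{"tx":195,"ty":-300,"rz":-75,"jaw":60},{"tx":195,"ty":-300,"rz":-75,"jaw":60},{"tx":195,"ty":-300,"rz":-75,"jaw":60},{"tx":195,"ty":-300,"rz":-75,"jaw":60},{"tx":195,"ty":-300,"rz":-75,"jaw":60},{"tx":195,"ty":-300,"rz":-75,"jaw":60},{"tx":195,"ty":-300,"rz":-75,"jaw":60},{"tx":195,"ty":-300,"rz":-75,"jaw":60},{"tx":195,"ty":-300,"rz":-75,"jaw":60},{"tx":195,"ty":-300,"rz":-75,"jaw":60}]'
python3 -m jog '[{"tx":196,"ty":-298,"tz":-100,"rz":-70,"jaw":50},{"tx":196,"ty":-298,"tz":-100,"rz":-70,"jaw":50},{"tx":196,"ty":-298,"tz":-100,"rz":-70,"jaw":50},{"tx":196,"ty":-298,"tz":-100,"rz":-70,"jaw":50},{"tx":196,"ty":-298,"tz":-100,"rz":-70,"jaw":50},{"tx":196,"ty":-298,"tz":-100,"rz":-70,"jaw":50},{"tx":196,"ty":-298,"tz":-100,"rz":-70,"jaw":50},{"tx":196,"ty":-298,"tz":-100,"rz":-70,"jaw":50},{"tx":196,"ty":-298,"tz":-100,"rz":-70,"jaw":50},{"tx":196,"ty":-298,"tz":-100,"rz":-70,"jaw":50},{"tx":196,"ty":-298,"tz":-100,"rz":-70,"jaw":50}]'
python3 -c "
from h import *
s=arm.observe();print(s['clock'],s['joint_pos'],s['tool_rot'],s['tcp_pos'])
im,d=arm.grab_frame('scene');save(cv2.resize(im[180:340,220:460],(720,480)),'pics/s1.png')"
```

```text
1.45 [-1.17723082  0.41110474 -0.01271028  1.59619146  0.0055776   1.13432157
 -0.08218486] [[-8.95278170e-01  4.45507573e-01 -1.88557438e-05]
 [ 4.45507573e-01  8.95278170e-01  1.88154713e-05]
 [ 2.52635708e-05  8.44470408e-06 -1.00000000e+00]] [0.27845351 0.55954222 0.21165397]$[0]: bad value
$[0]: bad value
```

View pics/s1.png

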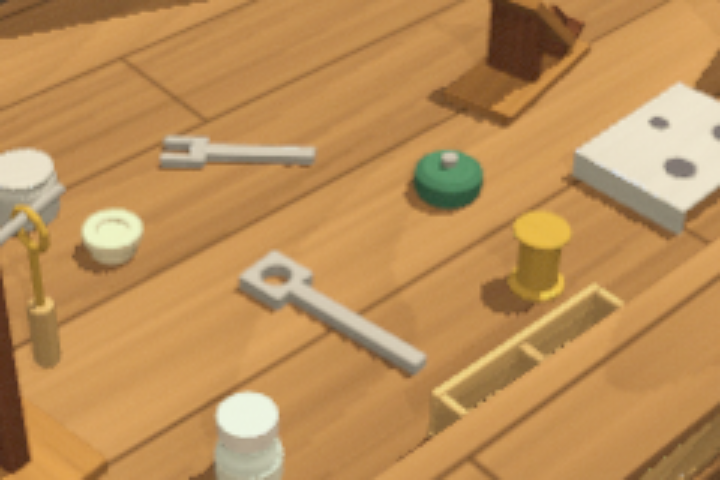

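Every row apparently needs all seven keys, so nothing moved. The crop shows the spanner untouched, with its eye at scene (311.7,270.7) and tail at (360,300.5), as measured.

```bash
python3 -m jog '[{"tx":195,"ty":-300,"tz":0,"rx":0,"ry":0,"rz":-75,"jaw":60},{"tx":195,"ty":-300,"tz":0,"rx":0,"ry":0,"rz":-75,"jaw":60},{"tx":195,"ty":-300,"tz":0,"rx":0,"ry":0,"rz":-75,"jaw":60},{"tx":195,"ty":-300,"tz":0,"rx":0,"ry":0,"rz":-75,"jaw":60},{"tx":195,"ty":-300,"tz":0,"rx":0,"ry":0,"rz":-75,"jaw":60},{"tx":195,"ty":-300,"tz":0,"rx":0,"ry":0,"rz":-75,"jaw":60},{"tx":195,"ty":-300,"tz":0,"rx":0,"ry":0,"rz":-75,"jaw":60},{"tx":195,"ty":-300,"tz":0,"rx":0,"ry":0,"rz":-75,"jaw":60},{"tx":195,"ty":-300,"tz":0,"rx":0,"ry":0,"rz":-75,"jaw":60},{"tx":195,"ty":-300,"tz":0,"rx":0,"ry":0,"rz":-75,"jaw":60}]'
python3 -m jog '[{"tx":196,"ty":-298,"tz":-100,"rx":0,"ry":0,"rz":-70,"jaw":50},{"tx":196,"ty":-298,"tz":-100,"rx":0,"ry":0,"rz":-70,"jaw":50},{"tx":196,"ty":-298,"tz":-100,"rx":0,"ry":0,"rz":-70,"jaw":50},{"tx":196,"ty":-298,"tz":-100,"rx":0,"ry":0,"rz":-70,"jaw":50},{"tx":196,"ty":-298,"tz":-100,"rx":0,"ry":0,"rz":-70,"jaw":50},{"tx":196,"ty":-298,"tz":-100,"rx":0,"ry":0,"rz":-70,"jaw":50},{"tx":196,"ty":-298,"tz":-100,"rx":0,"ry":0,"rz":-70,"jaw":50},{"tx":196,"ty":-298,"tz":-100,"rx":0,"ry":0,"rz":-70,"jaw":50},{"tx":196,"ty":-298,"tz":-100,"rx":0,"ry":0,"rz":-70,"jaw":50},{"tx":196,"ty":-298,"tz":-100,"rx":0,"ry":0,"rz":-70,"jaw":50},{"tx":196,"ty":-298,"tz":-100,"rx":0,"ry":0,"rz":-70,"jaw":50}]'
python3 -c "
from h import *
np.set_printoptions(precision=4,suppress=True)
s=arm.observe();print(s['clock'],s['joint_pos'],s['tool_rot'],s['tcp_pos'])
print(*tri('scene',(311.7,270.7),'top',(346,181.4)),*tri('scene',(360,300.5),'top',(338.8,137.5)))"
```

```text
clock: 2.5
tcp_pos: [0.4738, 0.2591, 0.2118]
tool_rot: [[0.201, 0.98, 0.0], [0.98, -0.201, 0.0], [0.0, 0.0, -1.0]]
wrist_force: [0.4, 0.3, 0.1]
grip_width: 0.0599
grip_force: 0.0
clock: 3.6
tcp_pos: [0.6693, -0.0361, 0.1118]
tool_rot: [[0.988, 0.155, -0.0], [0.155, -0.988, 0.001], [0.0, -0.001, -1.0]]
wrist_force: [0.1, 0.3, 0.1]
grip_width: 0.0499
grip_force: 0.0
3.6 [-0.438   0.6523  0.6471  1.61   -0.4424  1.0304 -1.0735] [[ 0.988   0.1547 -0.0002]
 [ 0.1547 -0.988   0.0013]
 [ 0.     -0.0013 -1.    ]] [ 0.6693 -0.0361  0.1118]
[ 0.6152 -0.0476  0.0154] 0.005807485380393117 [ 0.7518 -0.0287  0.0113] 0.009111660895043752
```

```bash
python3 -m jog '[{"tx":0,"ty":-3,"tz":-40,"rx":0,"ry":0,"rz":0,"jaw":50},{"tx":0,"ty":-3,"tz":-70,"rx":0,"ry":0,"rz":0,"jaw":50},{"tx":0,"ty":-3,"tz":-90,"rx":0,"ry":0,"rz":0,"jaw":50},{"tx":0,"ty":-3,"tz":-90,"rx":0,"ry":0,"rz":0,"jaw":50},{"tx":0,"ty":-3,"tz":-90,"rx":0,"ry":0,"rz":0,"jaw":5},{"tx":0,"ty":-3,"tz":-90,"rx":0,"ry":0,"rz":0,"jaw":5},{"tx":0,"ty":-3,"tz":-90,"rx":0,"ry":0,"rz":0,"jaw":5},{"tx":0,"ty":-3,"tz":-90,"rx":0,"ry":0,"rz":0,"jaw":5},{"tx":0,"ty":-3,"tz":-90,"rx":0,"ry":0,"rz":0,"jaw":5},{"tx":0,"ty":-3,"tz":-90,"rx":0,"ry":0,"rz":0,"jaw":5}]' 35
python3 -m jog '[{"tx":0,"ty":0,"tz":40,"rx":0,"ry":0,"rz":0,"jaw":5},{"tx":0,"ty":0,"tz":90,"rx":0,"ry":0,"rz":0,"jaw":5},{"tx":0,"ty":0,"tz":140,"rx":0,"ry":0,"rz":0,"jaw":5},{"tx":0,"ty":0,"tz":190,"rx":0,"ry":0,"rz":0,"jaw":5},{"tx":0,"ty":0,"tz":240,"rx":0,"ry":0,"rz":0,"jaw":5},{"tx":0,"ty":0,"tz":240,"rx":0,"ry":0,"rz":0,"jaw":5}]'
python3 -c "
from h import *
np.set_printoptions(precision=4,suppress=True)
s=arm.observe();print(s['clock'],s['joint_pos'])
T=np.array(s['tool_rot']);p=np.array(s['tcp_pos'])
P={c:{} for c in('scene','top')}
for c in P:
  arm.grab_frame(c)
  for l in('eye','tail'):
    r=arm.place_of(c,l)
    for x in r[:2]: print(c,l,x['confidence'],x['at'])
    if r:P[c][l]=r[0]['at']
for l in('eye','tail'):
  if l in P['scene'] and l in P['top']:
    q,e=tri('scene',P['scene'][l],'top',P['top'][l]);print(l,q,e,'tool frame',T.T@(q-p))
"
```

```text
clock: 4.6
tcp_pos: [0.6696, -0.0415, 0.0219]
tool_rot: [[0.989, 0.149, 0.0], [0.149, -0.989, 0.0], [0.0, 0.0, -1.0]]
wrist_force: [-0.1, 0.5, -0.6]
grip_width: 0.0065
grip_force: 0.0
clock: 5.2
tcp_pos: [0.6725, -0.0429, 0.2696]
tool_rot: [[0.989, 0.148, 0.011], [0.148, -0.989, -0.0], [0.011, 0.002, -1.0]]
wrist_force: [-0.3, -0.7, -0.5]
grip_width: 0.0048
grip_force: 0.0
5.2 [-0.4714  0.5217  0.7275  1.4337 -0.3525  1.3068 -1.1444]
scene eye 0.79 [313.8, 273.3]
scene tail 0.63 [362.6, 301.8]
```

```bash
python3 -c "
from h import *
im,d=arm.grab_frame('scene');save(cv2.resize(im[200:320,260:420],(800,600)),'pics/s2.png')"
```

```text
(no output)
```

View pics/s2.png

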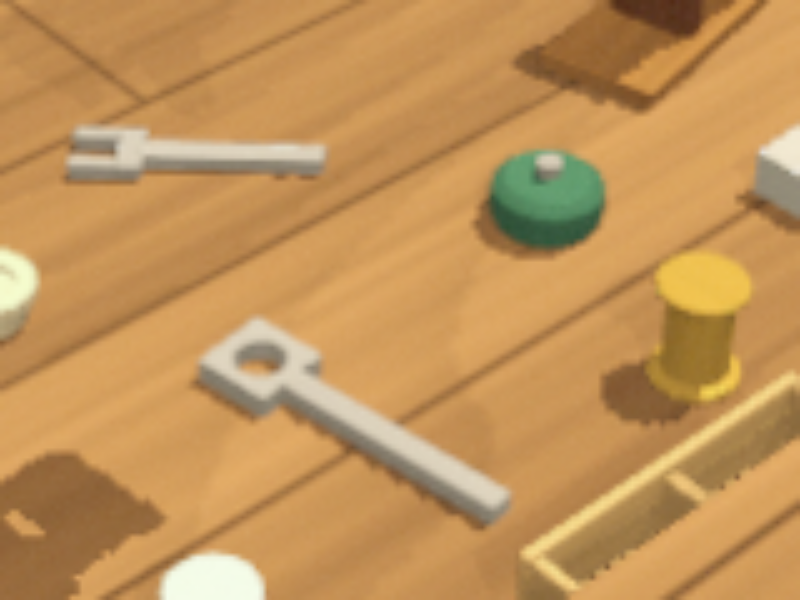

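The crop shows the spanner still on the bench, eye at scene (312.4,271.4) and tail at (358,300), almost where it was, so the grasp missed. I'll check whether the reported TCP agrees with where the cameras see the fingers.

```bash
python3 -c "
from h import *
np.set_printoptions(precision=4,suppress=True)
s=arm.observe();T=np.array(s['tool_rot']);p=np.array(s['tcp_pos']);o=[]
for c in('scene','top'):
  im,d=arm.grab_frame(c);im=im.copy();q=[proj(c,p+T[:,2]*z) for z in(0,.019)];print(c,q)
  C=np.round(q[0]).astype(int);x0=int(np.clip(C[0]-50,0,540));y0=int(np.clip(C[1]-60,0,280))
  D=d[y0:y0+120,x0:x0+100]
  cl=cloud(c,d,np.pad(np.ones((120,100),bool),((y0,280-y0),(x0,540-x0))))
  k=(abs(cl-p)[:,:2].max(1)<.07)&(cl[:,2]>.1);cl=cl[k];print(len(cl),cl[:,2].min() if k.any() else 0, cl[cl[:,2].argsort()[:12]])
  im=cv2.resize(im[y0:y0+120,x0:x0+100],(400,480),interpolation=cv2.INTER_NEAREST)
  for a in q: cv2.circle(im,tuple(np.round((a-[x0,y0])*4).astype(int).tolist()),4,(255,0,255),1)
  o.append(im)
save(np.hstack(o),'pics/s3.png')"
```

```text
scene [array([328.5053, 188.5614]), array([328.4389, 196.7309])]Traceback (most recent call last):
  File "<string>", line 9, in <module>
    cl=cloud(c,d,np.pad(np.ones((120,100),bool),((y0,280-y0),(x0,540-x0))))
  File "h.py", line 22, in cloud
    v,u=np.nonzero(mask&(dep>0));return np.array([at_depth(cam,(a,b),dep[b,a]) for a,b in zip(u,v)])
                                                  ~~~~~~~~^^^^^^^^^^^^^^^^^^^^
  File "h.py", line 10, in at_depth
    o,r=ray(cam,px);return o+r*z
        ~~~^^^^^^^^
  File "h.py", line 4, in ray
    c=arm.calibration(cam);E=np.array(c["extrinsics"])
ValueError: time passes only in moves, steps and waits
```

```bash
sed -i 's/^def ray/import functools\n@functools.lru_cache(None)\ndef cal(n): return arm.calibration(n)\ndef ray/; s/c=arm.calibration(cam)/c=cal(cam)/' h.py; python3 -c "
from h import *
np.set_printoptions(precision=4,suppress=True)
s=arm.observe();T=np.array(s['tool_rot']);p=np.array(s['tcp_pos']);o=[]
for c in('scene','top'):
  im,d=arm.grab_frame(c);im=im.copy();q=[proj(c,p+T[:,2]*z) for z in(0,.019)];print(c,q)
  C=np.round(q[0]).astype(int);x0=int(np.clip(C[0]-50,0,540));y0=int(np.clip(C[1]-60,0,280))
  cl=cloud(c,d,np.pad(np.ones((120,100),bool),((y0,280-y0),(x0,540-x0))))
  k=(abs(cl-p)[:,:2].max(1)<.07)&(cl[:,2]>.1);cl=cl[k];print(len(cl), cl[cl[:,2].argsort()[:12]])
  im=cv2.resize(im[y0:y0+120,x0:x0+100],(400,480),interpolation=cv2.INTER_NEAREST)
  for a in q: cv2.circle(im,tuple(np.round((a-[x0,y0])*4).astype(int).tolist()),4,(255,0,255),1)
  o.append(im)
save(np.hstack(o),'pics/s3.png')"
```

```text
scene [array([328.5221, 188.4993]), array([328.4577, 196.6732])]
1749 [[ 0.6752 -0.0507  0.2704]
 [ 0.6773 -0.0373  0.2704]
 [ 0.6599 -0.0528  0.2708]
 [ 0.6721 -0.0531  0.2722]
 [ 0.6799 -0.0497  0.2722]
 [ 0.6783 -0.0407  0.2723]
 [ 0.6686 -0.0526  0.2725]
 [ 0.6798 -0.0343  0.2727]
 [ 0.6676 -0.0543  0.2727]
 [ 0.6784 -0.0305  0.2728]
 [ 0.6808 -0.0455  0.2731]
 [ 0.6779 -0.0326  0.2734]]
top [array([345.9281, 144.5188]), array([345.6273, 146.2358])]
2740 [[ 0.6544 -0.0966  0.3635]
 [ 0.6493 -0.0986  0.3647]
 [ 0.6514 -0.1102  0.3648]
 [ 0.6493 -0.0963  0.3652]
 [ 0.6491 -0.1008  0.3654]
 [ 0.6536 -0.0986  0.3667]
 [ 0.6534 -0.1008  0.3671]
 [ 0.651  -0.1053  0.3672]
 [ 0.6557 -0.1009  0.3673]
 [ 0.6531 -0.1053  0.3681]
 [ 0.6556 -0.0985  0.3681]
 [ 0.6505 -0.1074  0.369 ]]
```

View pics/s3.png

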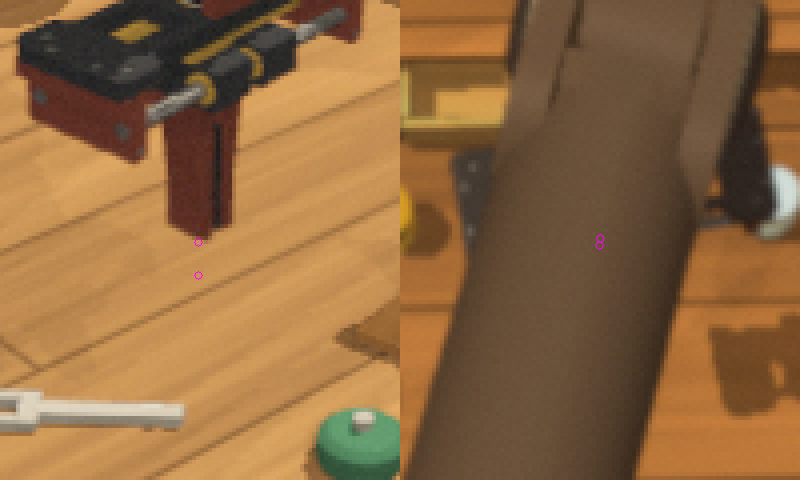

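The overlay shows the reported TCP (magenta, scene (328.5,188.5)) right at the visible fingertips, not 19 mm behind them. So the tips were at about 22 mm, above the 12 mm spanner. I'll check the settled pose, then go down about 19 mm lower in small steps while watching the force.

```bash
python3 -c "
from h import *
s=arm.observe();print(s['clock'],s['tcp_pos'],s['wrist_force'])"
python3 -m jog '[{"tx":0,"ty":0,"tz":-50,"rx":0,"ry":0,"rz":0,"jaw":46},{"tx":0,"ty":0,"tz":-100,"rx":0,"ry":0,"rz":0,"jaw":46},{"tx":0,"ty":0,"tz":-150,"rx":0,"ry":0,"rz":0,"jaw":46},{"tx":0,"ty":0,"tz":-200,"rx":0,"ry":0,"rz":0,"jaw":46},{"tx":0,"ty":0,"tz":-235,"rx":0,"ry":0,"rz":0,"jaw":46},{"tx":0,"ty":0,"tz":-235,"rx":0,"ry":0,"rz":0,"jaw":46},{"tx":0,"ty":0,"tz":-235,"rx":0,"ry":0,"rz":0,"jaw":46}]' 35
python3 -m jog '[{"tx":0,"ty":0,"tz":-9,"rx":0,"ry":0,"rz":0,"jaw":46},{"tx":0,"ty":0,"tz":-13,"rx":0,"ry":0,"rz":0,"jaw":46},{"tx":0,"ty":0,"tz":-13,"rx":0,"ry":0,"rz":0,"jaw":46},{"tx":0,"ty":0,"tz":-13,"rx":0,"ry":0,"rz":0,"jaw":46}]'
python3 -c "
from h import *
np.set_printoptions(precision=4,suppress=True)
im,d=arm.grab_frame('scene');s=arm.observe();p=np.array(s['tcp_pos']);print(p)
m=np.zeros((400,640),bool);q=np.round(proj('scene',p)).astype(int);m[q[1]-30:q[1]+25,q[0]-30:q[0]+30]=1
save(cv2.resize(im[q[1]-45:q[1]+45,q[0]-60:q[0]+60],(640,480),interpolation=cv2.INTER_NEAREST),'pics/s4.png')"
```

```text
5.7 [ 0.66918766 -0.04142905  0.26071822] [ 0.18797375  0.17538176 -0.44729468]
clock: 6.4
tcp_pos: [0.6696, -0.0419, 0.027]
tool_rot: [[0.989, 0.148, -0.001], [0.148, -0.989, -0.001], [-0.001, 0.001, -1.0]]
wrist_force: [-0.5, 0.7, 0.2]
grip_width: 0.046
grip_force: 0.0
clock: 6.8
tcp_pos: [0.6699, -0.0414, 0.0145]
tool_rot: [[0.989, 0.149, 0.001], [0.149, -0.989, 0.0], [0.001, 0.0, -1.0]]
wrist_force: [-0.0, -0.6, -0.3]
grip_width: 0.0461
grip_force: 0.0
[ 0.6699 -0.0414  0.0144]
```

View pics/s4.png

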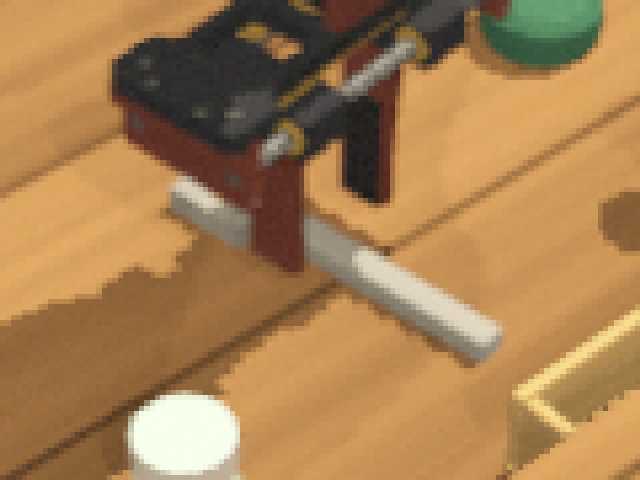

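The crop shows the open fingers straddling the shank at around (275,265) and (370,200). I'll go the last 9 mm down, close and lift.

```bash
python3 -m jog '[{"tx":0,"ty":0,"tz":-4,"rx":0,"ry":0,"rz":0,"jaw":46},{"tx":0,"ty":0,"tz":-9,"rx":0,"ry":0,"rz":0,"jaw":46},{"tx":0,"ty":0,"tz":-9,"rx":0,"ry":0,"rz":0,"jaw":46}]'
python3 -m jog '[{"tx":0,"ty":0,"tz":0,"rx":0,"ry":0,"rz":0,"jaw":4},{"tx":0,"ty":0,"tz":0,"rx":0,"ry":0,"rz":0,"jaw":4},{"tx":0,"ty":0,"tz":0,"rx":0,"ry":0,"rz":0,"jaw":4},{"tx":0,"ty":0,"tz":0,"rx":0,"ry":0,"rz":0,"jaw":4},{"tx":0,"ty":0,"tz":0,"rx":0,"ry":0,"rz":0,"jaw":4},{"tx":0,"ty":0,"tz":0,"rx":0,"ry":0,"rz":0,"jaw":4}]' 35
```

```text
clock: 7.15
tcp_pos: [0.6689, -0.0413, 0.0038]
tool_rot: [[0.989, 0.149, -0.001], [0.149, -0.989, 0.0], [-0.001, -0.0, -1.0]]
wrist_force: [-0.2, -0.1, -0.9]
grip_width: 0.0459
grip_force: 0.0
clock: 7.75
tcp_pos: [0.6695, -0.0414, 0.0047]
tool_rot: [[0.989, 0.149, 0.0], [0.149, -0.989, -0.0], [0.0, 0.0, -1.0]]
wrist_force: [-0.2, 0.0, -0.9]
grip_width: 0.0047
grip_force: 0.0
```

It missed again and touched nothing. With the settled pose, the depth data put the tips about 10 mm above the reported TCP. I'll open and go another 12 mm down.

```bash
python3 -m jog '[{"tx":0,"ty":0,"tz":8,"rx":0,"ry":0,"rz":0,"jaw":46},{"tx":0,"ty":0,"tz":8,"rx":0,"ry":0,"rz":0,"jaw":46},{"tx":0,"ty":0,"tz":8,"rx":0,"ry":0,"rz":0,"jaw":46},{"tx":0,"ty":0,"tz":8,"rx":0,"ry":0,"rz":0,"jaw":46},{"tx":0,"ty":0,"tz":0,"rx":0,"ry":0,"rz":0,"jaw":46},{"tx":0,"ty":0,"tz":-4,"rx":0,"ry":0,"rz":0,"jaw":46},{"tx":0,"ty":0,"tz":-8,"rx":0,"ry":0,"rz":0,"jaw":46},{"tx":0,"ty":0,"tz":-8,"rx":0,"ry":0,"rz":0,"jaw":46}]'
python3 -m jog '[{"tx":0,"ty":0,"tz":-2,"rx":0,"ry":0,"rz":0,"jaw":46},{"tx":0,"ty":0,"tz":-3,"rx":0,"ry":0,"rz":0,"jaw":46},{"tx":0,"ty":0,"tz":-3,"rx":0,"ry":0,"rz":0,"jaw":46}]'
python3 -m jog '[{"tx":0,"ty":0,"tz":0,"rx":0,"ry":0,"rz":0,"jaw":4},{"tx":0,"ty":0,"tz":0,"rx":0,"ry":0,"rz":0,"jaw":4},{"tx":0,"ty":0,"tz":0,"rx":0,"ry":0,"rz":0,"jaw":4},{"tx":0,"ty":0,"tz":0,"rx":0,"ry":0,"rz":0,"jaw":4},{"tx":0,"ty":0,"tz":0,"rx":0,"ry":0,"rz":0,"jaw":4},{"tx":0,"ty":0,"tz":0,"rx":0,"ry":0,"rz":0,"jaw":4}]' 35
```

```text
clock: 8.55
tcp_pos: [0.6689, -0.0414, -0.0044]
tool_rot: [[0.989, 0.149, -0.001], [0.149, -0.989, -0.0], [-0.001, -0.0, -1.0]]
wrist_force: [-0.6, -0.1, 0.4]
grip_width: 0.0462
grip_force: 0.0
clock: 8.85
tcp_pos: [0.6695, -0.0415, -0.0064]
tool_rot: [[0.989, 0.148, -0.0], [0.148, -0.989, -0.0], [-0.0, 0.0, -1.0]]
wrist_force: [-0.6, 0.1, 0.5]
grip_width: 0.0459
grip_force: 0.0
clock: 9.45
tcp_pos: [0.6696, -0.0408, -0.0062]
tool_rot: [[0.989, 0.149, 0.0], [0.149, -0.989, 0.001], [0.0, -0.001, -1.0]]
wrist_force: [-0.1, 2.2, 1.7]
grip_width: 0.0137
grip_force: 35.0
```

It has gripped: 13.7 mm opening at 35 N. Next I lift and measure the eye and tail relative to the tool.

```bash
cat > m.py <<'E'
from h import *
np.set_printoptions(precision=4,suppress=True)
def meas(ls=("eye","tail")):
    P={}
    for c in("scene","top"):
        for k in range(1):
            arm.grab_frame(c)
            for l in ls:
                r=arm.place_of(c,l);print(c,l,[(round(x["confidence"],2),np.round(x["at"],1).tolist()) for x in r[:2]])
                if r:P[c,l]=r[0]["at"]
    s=arm.observe();T=np.array(s["tool_rot"]);p=np.array(s["tcp_pos"])
    print(s["clock"],"joints",s["joint_pos"],"tcp",p,"w",s["grip_width"],"F",s["wrist_force"]);print(T)
    for l in ls:
        if ("scene",l) in P and ("top",l) in P:
            q,e=tri("scene",P["scene",l],"top",P["top",l]);print(l,q,e,"tool",T.T@(q-p))
if __name__=="__main__": meas()
E
python3 -m jog '[{"tx":0,"ty":0,"tz":20,"rx":0,"ry":0,"rz":0,"jaw":4},{"tx":0,"ty":0,"tz":50,"rx":0,"ry":0,"rz":0,"jaw":4},{"tx":0,"ty":0,"tz":90,"rx":0,"ry":0,"rz":0,"jaw":4},{"tx":0,"ty":0,"tz":130,"rx":0,"ry":0,"rz":0,"jaw":4},{"tx":0,"ty":0,"tz":170,"rx":0,"ry":0,"rz":0,"jaw":4},{"tx":0,"ty":0,"tz":210,"rx":0,"ry":0,"rz":0,"jaw":4},{"tx":0,"ty":0,"tz":240,"rx":0,"ry":0,"rz":0,"jaw":4},{"tx":0,"ty":0,"tz":240,"rx":0,"ry":0,"rz":0,"jaw":4},{"tx":0,"ty":0,"tz":240,"rx":0,"ry":0,"rz":0,"jaw":4},{"tx":0,"ty":0,"tz":240,"rx":0,"ry":0,"rz":0,"jaw":4}]'
python3 m.py
```

```text
clock: 10.45
tcp_pos: [0.6684, -0.0414, 0.2314]
tool_rot: [[0.989, 0.148, -0.003], [0.148, -0.989, -0.0], [-0.003, -0.0, -1.0]]
wrist_force: [0.4, -0.2, -2.0]
grip_width: 0.0137
grip_force: 35.0
scene eye [(0.88, [308.9, 185.5]), (0.65, [301.4, 233.6])]
scene tail [(0.76, [365.1, 213.4])]
top eye []
top tail []
10.75 joints [-0.4692  0.5487  0.7167  1.4814 -0.3687  1.2509 -1.1304] tcp [ 0.6692 -0.0415  0.2328] w 0.013615659640982969 F [-0.2544  0.6198 -2.0219]
[[ 0.9889  0.1484 -0.0012]
 [ 0.1484 -0.9889 -0.0003]
 [-0.0013  0.0001 -1.    ]]
```

```bash
python3 -c "
from h import *
np.set_printoptions(precision=4,suppress=True)
s=arm.observe();T=np.array(s['tool_rot']);p=np.array(s['tcp_pos'])
for n,px in(('eye',(308.9,185.5)),('tail',(365.1,213.4))):
  o,r=ray('scene',px)
  # tool coords of ray at tool-y = 0 and intersection with tool z=-.012
  O=T.T@(o-p);R=T.T@r
  print(n,'y=0:',O+R*(-O[1]/R[1]),'z=-.012:',O+R*((-.012-O[2])/R[2]))
"
```

```text
eye y=0: [-0.052   0.     -0.0133] z=-.012: [-0.0534 -0.0015 -0.012 ]
tail y=0: [ 0.0897  0.     -0.0096] z=-.012: [ 0.0917  0.0028 -0.012 ]
```

```bash
cat > seat.py <<'E'
import sys
from h import *
from scipy.spatial.transform import Rotation as R
np.set_printoptions(precision=4,suppress=True)
a=np.radians(-77.3);u=np.array([np.cos(a),np.sin(a),0]);o=np.array([.5399,.3063,0]);zz=np.array([0,0,1.])
up=(u+zz)/2**.5;nrm=(-u+zz)/2**.5
st=o-.0542*u+.0342*zz;se=st+.140*up
def Tool(tilt=0): # tilt deg about tool y
    x=-up;z=-nrm;M=np.c_[x,np.cross(z,x),z];return M@R.from_euler("y",tilt,degrees=True).as_matrix()
E
python3 -c "
from seat import *
s=arm.observe();T=np.array(s['tool_rot']);p=np.array(s['tcp_pos'])
G=Tool();seat=se-G@[-.0525,0,-.012];print('seat tcp',seat,'st',st,'se',se)
print('rot total',R.from_matrix(G@T.T).as_rotvec(degrees=True))
Y=R.from_euler('z',94.2,degrees=True).as_matrix()@T
print('after yaw',R.from_matrix(G@Y.T).as_rotvec(degrees=True))
h=seat+.08*nrm+.015*up;print('hover',h,'shift mm',(h-p)*1000,'hover->seat',(seat-h)*1000,'nrm',nrm,'up',up)
"
```

```text
seat tcp [0.5435 0.2905 0.0876] st [0.528  0.3592 0.0342] se [0.5497 0.2626 0.1332]
rot total [-41.3833  28.3269  88.8229]
after yaw [-43.826   -9.8833  -0.0374]
hover [0.5333 0.3354 0.1548] shift mm [-135.857   376.8689  -78.0494] hover->seat [ 10.1046 -44.8375 -67.1751] nrm [-0.1555  0.6898  0.7071] up [ 0.1555 -0.6898  0.7071]
```

```bash
python3 -m jog '[{"tx":-136,"ty":377,"tz":10,"rx":0,"ry":0,"rz":94,"jaw":4},{"tx":-136,"ty":377,"tz":10,"rx":0,"ry":0,"rz":94,"jaw":4},{"tx":-136,"ty":377,"tz":10,"rx":0,"ry":0,"rz":94,"jaw":4},{"tx":-136,"ty":377,"tz":10,"rx":0,"ry":0,"rz":94,"jaw":4},{"tx":-136,"ty":377,"tz":10,"rx":0,"ry":0,"rz":94,"jaw":4},{"tx":-136,"ty":377,"tz":10,"rx":0,"ry":0,"rz":94,"jaw":4},{"tx":-136,"ty":377,"tz":10,"rx":0,"ry":0,"rz":94,"jaw":4},{"tx":-136,"ty":377,"tz":10,"rx":0,"ry":0,"rz":94,"jaw":4},{"tx":-136,"ty":377,"tz":10,"rx":0,"ry":0,"rz":94,"jaw":4},{"tx":-136,"ty":377,"tz":10,"rx":0,"ry":0,"rz":94,"jaw":4},{"tx":-136,"ty":377,"tz":10,"rx":0,"ry":0,"rz":94,"jaw":4},{"tx":-136,"ty":377,"tz":10,"rx":0,"ry":0,"rz":94,"jaw":4}]'
python3 -m jog '[{"tx":0,"ty":0,"tz":0,"rx":-43.8,"ry":-9.9,"rz":0,"jaw":4},{"tx":0,"ty":0,"tz":0,"rx":-43.8,"ry":-9.9,"rz":0,"jaw":4},{"tx":0,"ty":0,"tz":0,"rx":-43.8,"ry":-9.9,"rz":0,"jaw":4},{"tx":0,"ty":0,"tz":0,"rx":-43.8,"ry":-9.9,"rz":0,"jaw":4},{"tx":0,"ty":0,"tz":0,"rx":-43.8,"ry":-9.9,"rz":0,"jaw":4},{"tx":0,"ty":0,"tz":0,"rx":-43.8,"ry":-9.9,"rz":0,"jaw":4},{"tx":0,"ty":0,"tz":0,"rx":-43.8,"ry":-9.9,"rz":0,"jaw":4},{"tx":0,"ty":0,"tz":0,"rx":-43.8,"ry":-9.9,"rz":0,"jaw":4},{"tx":0,"ty":0,"tz":0,"rx":-43.8,"ry":-9.9,"rz":0,"jaw":4}]'
python3 m.py
python3 -c "
from seat import *
s=arm.observe();T=np.array(s['tool_rot']);p=np.array(s['tcp_pos']);im,d=arm.grab_frame('scene');im=im.copy()
for a,z in((-.0525,-.012),(.0875,-.012)): print(proj('scene',p+T@[a,0,z]),proj('scene',p+T@[a,0,0]+[0,0,.012]))
save(cv2.resize(im[110:230,330:490],(800,600)),'pics/s5.png')"
```

```text
clock: 11.95
tcp_pos: [0.5335, 0.3354, 0.2434]
tool_rot: [[-0.219, 0.976, -0.0], [0.976, 0.219, -0.0], [-0.0, -0.0, -1.0]]
wrist_force: [0.7, 0.0, -1.6]
grip_width: 0.014
grip_force: 35.0
clock: 12.85
tcp_pos: [0.5349, 0.3336, 0.2456]
tool_rot: [[-0.148, 0.977, 0.154], [0.695, 0.214, -0.686], [-0.703, 0.006, -0.711]]
wrist_force: [0.6, 0.3, -2.5]
grip_width: 0.0134
grip_force: 35.0
scene eye [(0.55, [401.8, 106.3])]
scene tail [(0.68, [416.7, 134.0])]
top eye [(0.62, [209.1, 197.7]), (0.41, [294.4, 140.8])]
top tail [(0.58, [177.1, 209.7])]
13.15 joints [-1.1984  0.7295  0.4301  1.3164  0.3506  1.6096 -0.6544] tcp [0.5338 0.3351 0.2443] w 0.013637775849303433 F [-1.0178 -0.3436 -2.2416]
[[-0.1519  0.9761  0.1552]
 [ 0.6929  0.2171 -0.6876]
 [-0.7049  0.0031 -0.7093]]
eye [0.5424 0.2985 0.2972] 0.013334248010633562 tool [-0.0639  0.0006 -0.0111]
tail [0.5219 0.4068 0.1821] 0.0008593142858650916 tool [ 0.0953  0.0038 -0.0071]
[400.4018 108.4886] [398.8313 108.2499]
[415.5851 130.8618] [414.2448 130.7721]
```

View pics/s5.png

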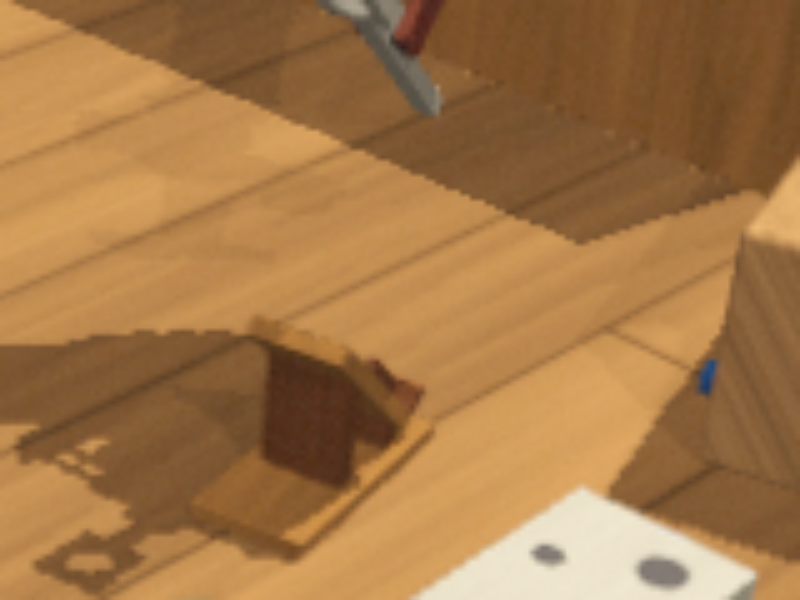

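The crop shows the spanner held head-up over the rest at the expected tilt, with its tail at scene (416.4,130); my tool-frame model predicts (415.6,130.9). So the TCP offset goes with the tool. I'll descend to about 10 mm off the board, 12 mm up-slope of the stop, and check there.

```bash
python3 -m jog '[{"tx":0,"ty":0,"tz":-45,"rx":0,"ry":0,"rz":0,"jaw":4},{"tx":0,"ty":0,"tz":-89,"rx":0,"ry":0,"rz":0,"jaw":4},{"tx":2,"ty":-9,"tz":-100,"rx":0,"ry":0,"rz":0,"jaw":4},{"tx":5,"ty":-23,"tz":-115,"rx":0,"ry":0,"rz":0,"jaw":4},{"tx":8,"ty":-37,"tz":-130,"rx":0,"ry":0,"rz":0,"jaw":4},{"tx":10,"ty":-46,"tz":-141,"rx":0,"ry":0,"rz":0,"jaw":4},{"tx":10,"ty":-46,"tz":-141,"rx":0,"ry":0,"rz":0,"jaw":4},{"tx":10,"ty":-46,"tz":-141,"rx":0,"ry":0,"rz":0,"jaw":4}]'
python3 m.py
python3 -c "
from seat import *
im,d=arm.grab_frame('scene');im2,d2=arm.grab_frame('top')
s=arm.observe();T=np.array(s['tool_rot']);p=np.array(s['tcp_pos'])
for a in(-.0525,.0875): q=p+T@[a,0,-.012];print(q-(se if a<0 else st),proj('scene',q),proj('top',q))
save(np.hstack([cv2.resize(im[145:225,355:435],(400,400),interpolation=cv2.INTER_CUBIC),cv2.resize(im2[175:235,190:250],(400,400),interpolation=cv2.INTER_CUBIC)]),'pics/s6.png')"
```

```text
clock: 14.0
tcp_pos: [0.5438, 0.29, 0.1036]
tool_rot: [[-0.152, 0.976, 0.156], [0.692, 0.218, -0.688], [-0.706, 0.003, -0.709]]
wrist_force: [-0.0, 0.7, -2.6]
grip_width: 0.0138
grip_force: 35.0
scene eye [(0.64, [389.0, 164.5])]
scene tail [(0.53, [407.6, 183.5]), (0.38, [258.0, 264.0])]
top eye [(0.72, [238.2, 198.7])]
top tail [(0.74, [207.3, 214.0]), (0.27, [292.0, 141.7])]
14.3 joints [-1.1581  0.8333  0.4093  1.4943  0.3433  1.34   -0.7452] tcp [0.5435 0.2903 0.1031] w 0.013630354246417748 F [-0.2064 -0.7718 -2.4619]
[[-0.1531  0.9757  0.1565]
 [ 0.6921  0.2189 -0.6878]
 [-0.7054  0.003  -0.7088]]
eye [0.5558 0.2523 0.1564] 0.013409324106840271 tool [-0.0658  0.0038 -0.0098]
tail [0.5288 0.3659 0.0415] 0.018509955998785656 tool [ 0.098   0.002  -0.0106]
[-0.0001 -0.0008  0.0152] [386.9759 165.5822] [233.3567 199.7421]
[ 0.0003 -0.0005  0.0154] [402.727  182.3724] [206.7025 211.7525]
```

View pics/s6.png

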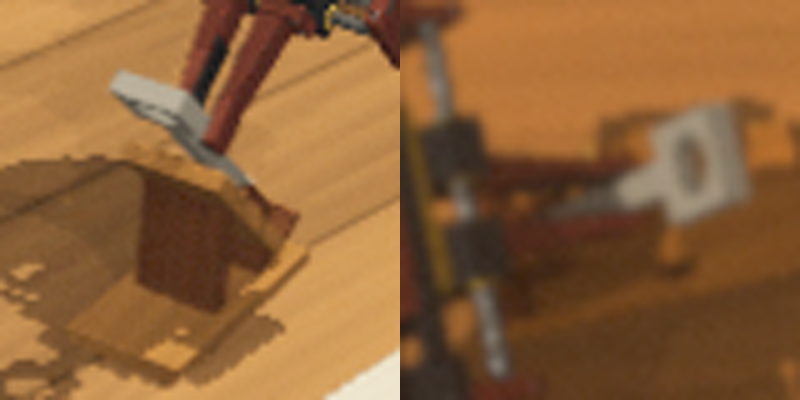

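The left crop shows the spanner just above the board with its tail entering between the cheeks. The right crop shows the eye at top (233.8,199.7), against a predicted (233.4,199.7). I'll lower it to the board and slide it to the stop.

```bash
python3 -m jog '[{"tx":0.8,"ty":-3.5,"tz":-3.5,"rx":0,"ry":0,"rz":0,"jaw":4},{"tx":1.4,"ty":-6.2,"tz":-6.4,"rx":0,"ry":0,"rz":0,"jaw":4},{"tx":1.4,"ty":-6.2,"tz":-6.4,"rx":0,"ry":0,"rz":0,"jaw":4},{"tx":1.4,"ty":-6.2,"tz":-6.4,"rx":0,"ry":0,"rz":0,"jaw":4}]'
python3 -m jog '[{"tx":-0.6,"ty":2.8,"tz":-2.8,"rx":0,"ry":0,"rz":0,"jaw":4},{"tx":-1.2,"ty":5.5,"tz":-5.6,"rx":0,"ry":0,"rz":0,"jaw":4},{"tx":-1.2,"ty":5.5,"tz":-5.6,"rx":0,"ry":0,"rz":0,"jaw":4},{"tx":-1.2,"ty":5.5,"tz":-5.6,"rx":0,"ry":0,"rz":0,"jaw":4}]'
```

```text
clock: 14.8
tcp_pos: [0.5447, 0.2853, 0.098]
tool_rot: [[-0.153, 0.976, 0.158], [0.693, 0.22, -0.687], [-0.705, 0.004, -0.709]]
wrist_force: [-5.9, 6.6, 12.7]
grip_width: 0.0135
grip_force: 35.0
clock: 15.2
tcp_pos: [0.5452, 0.2893, 0.0943]
tool_rot: [[-0.15, 0.976, 0.159], [0.691, 0.219, -0.689], [-0.707, 0.006, -0.707]]
wrist_force: [-3.4, 5.3, 18.4]
grip_width: 0.0134
grip_force: 35.0
```

```bash
python3 -m jog '[{"tx":-0.5,"ty":1,"tz":1,"rx":0,"ry":0,"rz":0,"jaw":4},{"tx":-1.3,"ty":4,"tz":-2,"rx":0,"ry":0,"rz":0,"jaw":4},{"tx":-2,"ty":6.5,"tz":-4.6,"rx":0,"ry":0,"rz":0,"jaw":4},{"tx":-2,"ty":6.5,"tz":-4.6,"rx":0,"ry":0,"rz":0,"jaw":4},{"tx":-2,"ty":6.5,"tz":-4.6,"rx":0,"ry":0,"rz":0,"jaw":4}]'
python3 m.py | tail -7
```

```text
clock: 15.7
tcp_pos: [0.5427, 0.2958, 0.0875]
tool_rot: [[-0.152, 0.976, 0.158], [0.692, 0.219, -0.688], [-0.706, 0.005, -0.708]]
wrist_force: [-0.8, 3.4, 8.6]
grip_width: 0.0135
grip_force: 35.0
top tail [(0.75, [207.0, 211.3]), (0.64, [377.4, 247.1])]
16.0 joints [-1.1599  0.8576  0.404   1.4887  0.3376  1.327  -0.7594] tcp [0.5427 0.2957 0.0875] w 0.0133782979158104 F [-0.9664  3.3512  8.308 ]
[[-0.1517  0.9757  0.1578]
 [ 0.6916  0.2189 -0.6883]
 [-0.7062  0.0047 -0.708 ]]
eye [ 0.6175 -0.1396  0.3686] 0.4340684500652433 tool [-0.5109 -0.0209  0.1124]
tail [0.5299 0.3582 0.05  ] 0.0012631252805309166 tool [ 0.0716  0.001  -0.0185]
```

```bash
python3 -m jog '[{"tx":-0.2,"ty":1.7,"tz":-0.7,"rx":0,"ry":0,"rz":0,"jaw":4},{"tx":-0.5,"ty":3,"tz":-2,"rx":0,"ry":0,"rz":0,"jaw":4},{"tx":-0.5,"ty":3,"tz":-2,"rx":0,"ry":0,"rz":0,"jaw":4}]'
python3 -m jog '[{"tx":-0.5,"ty":2.2,"tz":-2.2,"rx":0,"ry":0,"rz":0,"jaw":4},{"tx":-0.5,"ty":2.2,"tz":-2.2,"rx":0,"ry":0,"rz":0,"jaw":4},{"tx":-0.5,"ty":2.2,"tz":-2.2,"rx":0,"ry":0,"rz":0,"jaw":4}]'
```

```text
clock: 16.3
tcp_pos: [0.542, 0.2976, 0.0856]
tool_rot: [[-0.151, 0.976, 0.157], [0.69, 0.218, -0.69], [-0.708, 0.004, -0.707]]
wrist_force: [-0.7, 0.1, 8.5]
grip_width: 0.0138
grip_force: 35.0
clock: 16.6
tcp_pos: [0.542, 0.2976, 0.0855]
tool_rot: [[-0.149, 0.977, 0.156], [0.688, 0.215, -0.693], [-0.71, 0.004, -0.704]]
wrist_force: [-2.6, -2.6, 19.4]
grip_width: 0.0137
grip_force: 35.0
```

The tail is now against the stop: the up-slope force rises and the arm no longer advances. I'll ease off and open.

```bash
python3 -m jog '[{"tx":0.5,"ty":-2.2,"tz":2.2,"rx":0,"ry":0,"rz":0,"jaw":4},{"tx":0.5,"ty":-2.2,"tz":2.2,"rx":0,"ry":0,"rz":0,"jaw":4},{"tx":0.5,"ty":-2.2,"tz":2.2,"rx":0,"ry":0,"rz":0,"jaw":34},{"tx":0.5,"ty":-2.2,"tz":2.2,"rx":0,"ry":0,"rz":0,"jaw":34},{"tx":0.5,"ty":-2.2,"tz":2.2,"rx":0,"ry":0,"rz":0,"jaw":34},{"tx":0.5,"ty":-2.2,"tz":2.2,"rx":0,"ry":0,"rz":0,"jaw":34},{"tx":0.5,"ty":-2.2,"tz":2.2,"rx":0,"ry":0,"rz":0,"jaw":34}]' 
python3 -m jog '[{"tx":-4,"ty":20,"tz":20,"rx":0,"ry":0,"rz":0,"jaw":40},{"tx":-11,"ty":48,"tz":50,"rx":0,"ry":0,"rz":0,"jaw":40},{"tx":-16,"ty":69,"tz":71,"rx":0,"ry":0,"rz":0,"jaw":40},{"tx":-16,"ty":69,"tz":71,"rx":0,"ry":0,"rz":0,"jaw":40},{"tx":-16,"ty":69,"tz":71,"rx":0,"ry":0,"rz":0,"jaw":40}]'
python3 m.py
python3 -c "
from seat import *
im,d=arm.grab_frame('scene');im2,d2=arm.grab_frame('top')
for q in(se,st): print(q,proj('scene',q),proj('top',q))
save(np.hstack([cv2.resize(im[145:225,355:435],(400,400),interpolation=cv2.INTER_CUBIC),cv2.resize(im2[175:235,190:250],(400,400),interpolation=cv2.INTER_CUBIC)]),'pics/s7.png')"
```

```text
clock: 17.3
tcp_pos: [0.5411, 0.2982, 0.0838]
tool_rot: [[-0.153, 0.976, 0.155], [0.691, 0.218, -0.689], [-0.706, 0.002, -0.708]]
wrist_force: [-0.7, 0.3, -0.1]
grip_width: 0.0336
grip_force: 0.0
clock: 17.8
tcp_pos: [0.5252, 0.3673, 0.1548]
tool_rot: [[-0.153, 0.976, 0.156], [0.692, 0.219, -0.688], [-0.706, 0.003, -0.708]]
wrist_force: [0.6, -0.2, -0.2]
grip_width: 0.0403
grip_force: 0.0
scene eye [(0.55, [386.9, 164.4]), (0.34, [394.8, 276.0])]
scene tail []
top eye [(0.66, [236.1, 203.2])]
top tail [(0.46, [211.3, 214.2]), (0.24, [224.1, 204.0])]
18.1 joints [-1.2087  0.8464  0.4006  1.3177  0.309   1.5286 -0.7338] tcp [0.5253 0.3661 0.1545] w 0.039845574902599504 F [-0.4718 -1.213  -0.0677]
[[-0.1524  0.9762  0.1544]
 [ 0.6908  0.217  -0.6897]
 [-0.7068  0.0015 -0.7074]]
eye [0.5441 0.2587 0.1495] 0.012024881023702081 tool [-0.0735 -0.005   0.0805]
[0.5497 0.2626 0.1332] [386.8011 170.6534] [234.1048 200.3683]
[0.528  0.3592 0.0342] [402.3039 186.9464] [207.7793 212.3323]
```

View pics/s7.png

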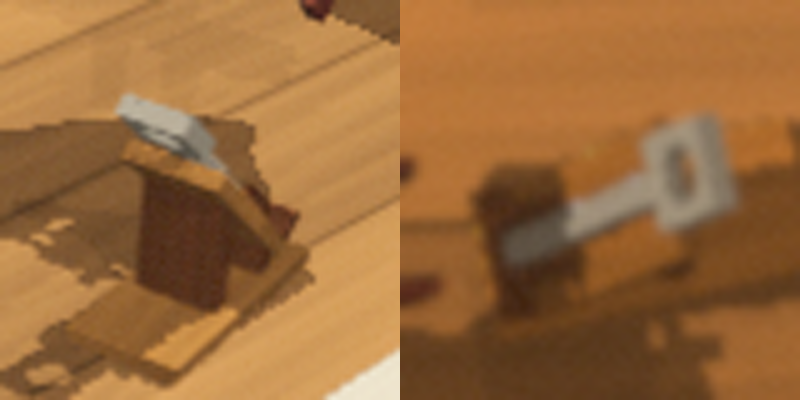

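The crops show the spanner seated on the rest and let go, eye up: eye at scene (387,170.6) and top (232,201.7), tail at the stop at top (206.5,213.2). Now I compute the second grasp, tilted 12° so that the hand points slightly down when the spanner hangs.

```bash
python3 -c "
from seat import *
e,err=tri('scene',(387,170.6),'top',(232,201.7));print('eye',e,err,'vs',se,'tail@.036',at_z('top',(206.5,213.2),.038))
s=arm.observe();T=np.array(s['tool_rot']);p=np.array(s['tcp_pos'])
p0=np.array([.5411,.2982,.0838])
print('grasp-pose eye est (held)',p0+T@[-.0525,0,-.012],'board height of tcp at p0',(p0-st)@nrm+.006,'lat',(p0-st)@np.cross(nrm,up),'along',(p0-st)@up)
# depth of spanner shank surface from scene/top cloud
G=Tool(12);print('rot',R.from_matrix(G@T.T).as_rotvec(degrees=True))
im,d=arm.grab_frame('top');r=arm.cut_out('top','spanner')
for x in r[:2]:
  c=cloud('top',d,x['mask']);l=(c-st)@np.c_[up,np.cross(nrm,up),nrm];print(x['confidence'],len(c),'\n',l[l[:,0].argsort()][::max(1,len(l)//25)])
"
```

```text
eye [0.5461 0.2685 0.1297] 0.0014089391070888867 vs [0.5497 0.2626 0.1332] tail@.036 [0.5251 0.3621 0.038 ]
grasp-pose eye est (held) [0.5473 0.2702 0.1294] board height of tcp at p0 -0.003026674323334649 lat -0.0006101128025229382 along 0.07917166701704015
rot [11.6303  2.721   0.1501]
0.75 157 
 [[ 0.4652 -0.2321 -0.4438]
 [ 0.4809 -0.2404 -0.5196]
 [ 0.49   -0.2262 -0.5363]
 [ 0.5023 -0.2207 -0.4108]
 [ 0.5217 -0.2219 -0.3887]
 [ 0.5388 -0.2315 -0.3711]
 [ 0.5489 -0.2275 -0.3091]
 [ 0.5513 -0.2217 -0.3604]
 [ 0.5522 -0.2263 -0.3145]
 [ 0.5547 -0.2269 -0.3151]
 [ 0.558  -0.2264 -0.3254]
 [ 0.5612 -0.2288 -0.3187]
 [ 0.5628 -0.2252 -0.3283]
 [ 0.5668 -0.2272 -0.3361]
 [ 0.5688 -0.2265 -0.3278]
 [ 0.5727 -0.2253 -0.3323]
 [ 0.5784 -0.2184 -0.3314]
 [ 0.5837 -0.2215 -0.3258]
 [ 0.5869 -0.2351 -0.3233]
 [ 0.5888 -0.2333 -0.3262]
 [ 0.5909 -0.2283 -0.3252]
 [ 0.5929 -0.2265 -0.328 ]
 [ 0.5947 -0.2296 -0.3284]
 [ 0.5961 -0.232  -0.3245]
 [ 0.5967 -0.2253 -0.3325]
 [ 0.5981 -0.2229 -0.3313]
 [ 0.6008 -0.2339 -0.331 ]]
0.62 350 
 [[-0.0017  0.0108  0.0025]
 [ 0.0133  0.0078  0.0088]
 [ 0.0246 -0.0044  0.005 ]
 [ 0.0343  0.0084  0.0078]
 [ 0.0404  0.0041  0.0092]
 [ 0.0461 -0.0048 -0.0056]
 [ 0.0521  0.0012 -0.082 ]
 [ 0.0596 -0.005  -0.0038]
 [ 0.0745  0.0044  0.0101]
 [ 0.0813  0.0054  0.0074]
 [ 0.0891  0.009   0.0047]
 [ 0.0967 -0.0114 -0.0054]
 [ 0.106   0.0076  0.006 ]
 [ 0.1121  0.0002  0.0052]
 [ 0.1195 -0.0185  0.0083]
 [ 0.1248 -0.017   0.0081]
 [ 0.1285  0.0076  0.0074]
 [ 0.1307 -0.0049  0.0021]
 [ 0.1331  0.0175  0.0045]
 [ 0.1414 -0.0182  0.0096]
 [ 0.1506  0.0048  0.0096]
 [ 0.1543 -0.0133  0.007 ]
 [ 0.1561 -0.0173 -0.0007]
 [ 0.1577  0.0195  0.0073]
 [ 0.1589  0.0025  0.0093]]
```

```bash
python3 -m jog '[{"tx":0,"ty":0,"tz":0,"rx":11.6,"ry":2.7,"rz":0,"jaw":38},{"tx":0,"ty":0,"tz":0,"rx":11.6,"ry":2.7,"rz":0,"jaw":38},{"tx":7,"ty":-30,"tz":-31,"rx":11.6,"ry":2.7,"rz":0,"jaw":38},{"tx":12,"ty":-52,"tz":-54,"rx":11.6,"ry":2.7,"rz":0,"jaw":38},{"tx":15.6,"ty":-67.2,"tz":-70,"rx":11.6,"ry":2.7,"rz":0,"jaw":38},{"tx":15.6,"ty":-67.2,"tz":-70,"rx":11.6,"ry":2.7,"rz":0,"jaw":38},{"tx":15.6,"ty":-67.2,"tz":-70,"rx":11.6,"ry":2.7,"rz":0,"jaw":38}]'
python3 -m jog '[{"tx":0,"ty":0,"tz":0,"rx":0,"ry":0,"rz":0,"jaw":4},{"tx":0,"ty":0,"tz":0,"rx":0,"ry":0,"rz":0,"jaw":4},{"tx":0,"ty":0,"tz":0,"rx":0,"ry":0,"rz":0,"jaw":4},{"tx":0,"ty":0,"tz":0,"rx":0,"ry":0,"rz":0,"jaw":4},{"tx":0,"ty":0,"tz":0,"rx":0,"ry":0,"rz":0,"jaw":4}]' 45
```

```text
clock: 19.0
tcp_pos: [0.5408, 0.3002, 0.0852]
tool_rot: [[-0.182, 0.976, 0.119], [0.819, 0.218, -0.531], [-0.545, 0.0, -0.839]]
wrist_force: [0.3, 0.5, -0.0]
grip_width: 0.0381
grip_force: 0.0
clock: 19.5
tcp_pos: [0.5409, 0.3007, 0.0853]
tool_rot: [[-0.182, 0.976, 0.12], [0.819, 0.218, -0.531], [-0.544, 0.001, -0.839]]
wrist_force: [0.8, 1.4, 2.2]
grip_width: 0.0132
grip_force: 45.0
```

Gripped again at 13.2 mm and 45 N. I'll lift it off along the board normal, raise it, and turn it 45° so it stands upright.

```bash
python3 -m jog '[{"tx":-3,"ty":14,"tz":14,"rx":0,"ry":0,"rz":0,"jaw":4},{"tx":-9,"ty":41,"tz":43,"rx":0,"ry":0,"rz":0,"jaw":4},{"tx":-12,"ty":50,"tz":85,"rx":0,"ry":0,"rz":0,"jaw":4},{"tx":-12,"ty":40,"tz":130,"rx":0,"ry":0,"rz":0,"jaw":4},{"tx":-12,"ty":20,"tz":175,"rx":-8,"ry":-1.8,"rz":0,"jaw":4},{"tx":-15,"ty":0,"tz":215,"rx":-16,"ry":-3.5,"rz":0,"jaw":4},{"tx":-20,"ty":-20,"tz":225,"rx":-24,"ry":-5.3,"rz":0,"jaw":4},{"tx":-30,"ty":-50,"tz":225,"rx":-32,"ry":-7,"rz":0,"jaw":4},{"tx":-40,"ty":-80,"tz":225,"rx":-40,"ry":-8.8,"rz":0,"jaw":4},{"tx":-40,"ty":-100,"tz":225,"rx":-43.9,"ry":-9.7,"rz":0,"jaw":4},{"tx":-40,"ty":-100,"tz":225,"rx":-43.9,"ry":-9.7,"rz":0,"jaw":4},{"tx":-40,"ty":-100,"tz":225,"rx":-43.9,"ry":-9.7,"rz":0,"jaw":4}]'
python3 m.py
```

```text
clock: 20.7
tcp_pos: [0.5009, 0.2007, 0.3097]
tool_rot: [[-0.047, 0.976, 0.213], [0.205, 0.218, -0.954], [-0.978, -0.001, -0.21]]
wrist_force: [0.7, 1.2, -2.5]
grip_width: 0.0134
grip_force: 45.0
scene eye [(0.9, [357.8, 81.4])]
scene tail [(0.9, [362.6, 137.4])]
top eye [(0.53, [242.6, 209.1])]
top tail [(0.73, [250.1, 214.6])]
21.0 joints [-1.3233  0.7811  0.5285  1.5904  0.6775  1.7418 -0.7516] tcp [0.5011 0.2006 0.3104] w 0.013517330222643429 F [ 0.0078 -0.4284 -3.2353]
[[-0.0459  0.976   0.2128]
 [ 0.2058  0.2177 -0.9541]
 [-0.9775  0.0001 -0.2109]]
eye [0.4994 0.1978 0.3743] 0.003267450695092104 tool [-0.0629 -0.0022 -0.0112]
tail [0.5042 0.208  0.2278] 0.009420525319537605 tool [0.0822 0.0047 0.011 ]
```

```bash
cat > hang.py <<'E'
from seat import *
s=arm.observe();T=np.array(s['tool_rot']);p=np.array(s['tcp_pos'])
def chk():
    for n,x in(('eye',-.0511),('tail',None)):
        q=p+T@[-.0511,0,-.0197]
        if n=='tail': q=q-.14*(T@R.from_euler('y',-12,degrees=True).as_matrix()@[-1,0,0])
        print(n,'expected',q,proj('scene',q),proj('top',q))
    im,d=arm.grab_frame('scene');r=arm.cut_out('scene','spanner')
    if not r: print('none');return
    m=r[0]['mask'];print(r[0]['confidence'],r[0]['extent'],m.sum())
    c=cloud('scene',d,cv2.erode(m.astype(np.uint8),np.ones((2,2)))>0);c=c[np.linalg.norm(c-p,axis=1)<.15]
    h=c[c[:,2]>p[2]+.03];t=c[c[:,2]<p[2]-.02]
    print('head',len(h),np.median(h,0),h.min(0),h.max(0));print('shank low',len(t),np.median(t,0),t.min(0),t.max(0))
    for l in('eye','tail'):
        print(l,[(round(x['confidence'],2),np.round(x['at'],1).tolist()) for x in arm.place_of('scene',l)[:1]])
if __name__=='__main__': chk()
E
python3 hang.py
```

```text
eye expected [0.4992 0.2088 0.3645] [361.698   84.1796] [239.031 210.162]
tail expected [0.4991 0.2092 0.2245] [359.5856 138.0141] [248.3787 215.5371]
0.66 [355.4, 73.5, 368.4, 137.2] 523
head 200 [0.505  0.2059 0.3627] [0.4831 0.1965 0.3405] [0.5218 0.2195 0.3875]
shank low 118 [0.5046 0.2062 0.262 ] [0.4967 0.1997 0.2297] [0.5086 0.2178 0.2901]
eye [(0.95, [361.0, 80.1])]
tail [(0.8, [363.5, 138.9])]
```

```bash
python3 -m jog '[{"tx":-7,"ty":-45,"tz":0,"rx":0,"ry":0,"rz":0,"jaw":4},{"tx":-14,"ty":-90,"tz":0,"rx":0,"ry":0,"rz":0,"jaw":4},{"tx":-21,"ty":-135,"tz":-10,"rx":0,"ry":0,"rz":0,"jaw":4},{"tx":-28,"ty":-180,"tz":-20,"rx":0,"ry":0,"rz":0,"jaw":4},{"tx":-35,"ty":-225,"tz":-30,"rx":0,"ry":0,"rz":0,"jaw":4},{"tx":-42,"ty":-270,"tz":-40,"rx":0,"ry":0,"rz":0,"jaw":4},{"tx":-48,"ty":-315,"tz":-50,"rx":0,"ry":0,"rz":0,"jaw":4},{"tx":-55,"ty":-360,"tz":-60,"rx":0,"ry":0,"rz":0,"jaw":4},{"tx":-61,"ty":-400,"tz":-60,"rx":0,"ry":0,"rz":0,"jaw":4},{"tx":-65,"ty":-425,"tz":-60,"rx":0,"ry":0,"rz":0,"jaw":4},{"tx":-65,"ty":-425,"tz":-60,"rx":0,"ry":0,"rz":0,"jaw":4},{"tx":-65,"ty":-425,"tz":-60,"rx":0,"ry":0,"rz":0,"jaw":4}]'
python3 hang.py; python3 -c "
from workcell import arm
print(arm.observe()['joint_pos'])"
```

```text
clock: 22.4
tcp_pos: [0.4359, -0.225, 0.2501]
tool_rot: [[-0.046, 0.976, 0.212], [0.204, 0.217, -0.955], [-0.978, -0.0, -0.209]]
wrist_force: [-0.8, 0.9, -2.9]
grip_width: 0.0134
grip_force: 45.0
eye expected [ 0.4341 -0.2166  0.3042] [186.8596 153.2911] [423.3535 236.0318]
tail expected [ 0.434  -0.2164  0.1642] [196.4792 210.2503] [412.9703 238.4656]
0.73 [178.9, 137.5, 197.6, 209.3] 673
head 306 [ 0.4407 -0.2171  0.3078] [ 0.4176 -0.2252  0.2802] [ 0.4569 -0.2048  0.3302]
shank low 146 [ 0.4399 -0.2176  0.2021] [ 0.4322 -0.2228  0.1694] [ 0.4448 -0.2102  0.2297]
eye [(0.84, [187.7, 149.3])]
tail [(0.76, [198.2, 211.2])]
[-1.04118405  0.59285423  0.71337681  2.40310653  1.18765359  1.07539962
 -1.18815194]
```

```bash
python3 -m jog '[{"tx":0,"ty":0,"tz":-30,"rx":0,"ry":0,"rz":0,"jaw":4},{"tx":-1,"ty":0,"tz":-60,"rx":0,"ry":0,"rz":0,"jaw":4},{"tx":-1,"ty":0,"tz":-90,"rx":0,"ry":0,"rz":0,"jaw":4},{"tx":-1,"ty":0,"tz":-101,"rx":0,"ry":0,"rz":0,"jaw":4},{"tx":-1,"ty":0,"tz":-101,"rx":0,"ry":0,"rz":0,"jaw":4},{"tx":-1,"ty":0,"tz":-101,"rx":0,"ry":0,"rz":0,"jaw":4}]'
python3 hang.py; python3 -c "
from m import *
meas(('peg_tip','peg_root','eye'))"
```

```text
clock: 23.2
tcp_pos: [0.435, -0.2248, 0.15]
tool_rot: [[-0.046, 0.976, 0.213], [0.202, 0.218, -0.955], [-0.978, -0.001, -0.207]]
wrist_force: [0.7, 0.1, -2.1]
grip_width: 0.0134
grip_force: 45.0
eye expected [ 0.4332 -0.2164  0.2041] [193.7032 194.645 ] [415.6745 238.1453]
tail expected [ 0.4331 -0.2165  0.0641] [202.4877 246.091 ] [406.8597 240.2082]
0.78 [184.9, 181.0, 204.1, 244.8] 517
head 261 [ 0.4427 -0.2179  0.2084] [ 0.4174 -0.2261  0.182 ] [ 0.4564 -0.2049  0.2301]
shank low 52 [ 0.4393 -0.214   0.089 ] [ 0.4299 -0.2209  0.0685] [ 0.4434 -0.2094  0.1297]
eye [(0.69, [193.2, 193.9])]
tail [(0.6, [204.5, 245.6])]
scene peg_tip [(0.79, [178.2, 202.4])]
scene peg_root []
scene eye [(0.73, [194.1, 194.2]), (0.65, [228.3, 249.4])]
top peg_tip [(0.73, [430.9, 230.1])]
top peg_root [(0.47, [454.6, 229.9])]
top eye [(0.58, [419.1, 237.5])]
23.8 joints [-0.9614  0.8771  0.6022  2.3978  1.1947  0.9243 -1.4375] tcp [ 0.4348 -0.2249  0.1491] w 0.013368442070205022 F [ 0.7878  0.2381 -2.7047]
[[-0.0464  0.976   0.2126]
 [ 0.2035  0.2176 -0.9546]
 [-0.978  -0.001  -0.2088]]
peg_tip [ 0.4513 -0.2577  0.2113] 0.005298515300616604 tool [-0.0683  0.0089  0.0218]
eye [ 0.4363 -0.2209  0.2087] 0.007921034638916802 tool [-0.0575  0.0023 -0.0159]
```

```bash
python3 -c "
from h import *
np.set_printoptions(precision=1,suppress=True)
for x in(.437,.4405,.444): print(x,proj('scene',(x,-.26,.205)),proj('top',(x,-.26,.205)))
for x in(.444,.4475,.451): print(x,proj('scene',(x,-.314,.195)),proj('top',(x,-.314,.195)))
im,d=arm.grab_frame('top')
np.set_printoptions(precision=3,suppress=True)
m=np.zeros((400,640),bool);m[222:246,424:462]=1
c=cloud('top',d,m);c=c[(c[:,2]>.188)&(c[:,2]<.216)&(c[:,1]>-.312)&(c[:,1]<-.245)]
for a in np.arange(-.31,-.245,.008):
  k=c[(c[:,1]>=a)&(c[:,1]<a+.008)];
  if len(k): print(a+.004,len(k),k.mean(0),k[:,0].min(),k[:,0].max())
"
```

```text
0.437 [175.9 202.5] [432.5 236.2]
0.4405 [176.6 203.2] [432.4 234.8]
0.444 [177.4 203.9] [432.3 233.5]
0.444 [154.1 217.6] [452.  233.1]
0.4475 [154.9 218.4] [451.9 231.7]
0.451 [155.6 219.2] [451.8 230.4]
-0.306 9 [ 0.446 -0.305  0.201] 0.4418507905764611 0.44951339206616775
-0.298 7 [ 0.445 -0.298  0.204] 0.4416150353552601 0.4469361515057644
-0.29 10 [ 0.444 -0.29   0.204] 0.43952795765183095 0.44694449817692034
-0.282 9 [ 0.443 -0.283  0.205] 0.4393427309265896 0.4471880923650291
-0.27399999999999997 10 [ 0.442 -0.274  0.206] 0.43942229621851137 0.4450801315439599
-0.26599999999999996 9 [ 0.44  -0.266  0.209] 0.43711976380397105 0.4423317471086394
-0.25799999999999995 3 [ 0.44  -0.261  0.207] 0.43733041671999273 0.4425011574520864
```

Depth puts the peg axis from (0.440,−0.263) to (0.446,−0.305). The eye is at about x 0.435, in line with it and level with it, so I insert in steps.

```bash
python3 -m jog '[{"tx":2.5,"ty":-20,"tz":0,"rx":0,"ry":0,"rz":0,"jaw":4},{"tx":5,"ty":-36,"tz":0,"rx":0,"ry":0,"rz":0,"jaw":4},{"tx":6.5,"ty":-48,"tz":-1,"rx":0,"ry":0,"rz":0,"jaw":4},{"tx":6.5,"ty":-48,"tz":-1,"rx":0,"ry":0,"rz":0,"jaw":4},{"tx":6.5,"ty":-48,"tz":-1,"rx":0,"ry":0,"rz":0,"jaw":4}]'
python3 -m jog '[{"tx":1.2,"ty":-9,"tz":-1,"rx":0,"ry":0,"rz":0,"jaw":4},{"tx":2.5,"ty":-18,"tz":-2,"rx":0,"ry":0,"rz":0,"jaw":4},{"tx":3.3,"ty":-24,"tz":-3,"rx":0,"ry":0,"rz":0,"jaw":4},{"tx":3.3,"ty":-24,"tz":-3,"rx":0,"ry":0,"rz":0,"jaw":4},{"tx":3.3,"ty":-24,"tz":-3,"rx":0,"ry":0,"rz":0,"jaw":4}]'
python3 hang.py
```

```text
clock: 24.35
tcp_pos: [0.4411, -0.2728, 0.148]
tool_rot: [[-0.047, 0.976, 0.212], [0.203, 0.217, -0.955], [-0.978, -0.002, -0.209]]
wrist_force: [-0.8, 0.4, -2.7]
grip_width: 0.0133
grip_force: 45.0
clock: 24.85
tcp_pos: [0.4447, -0.2964, 0.1449]
tool_rot: [[-0.047, 0.976, 0.213], [0.204, 0.218, -0.954], [-0.978, -0.001, -0.209]]
wrist_force: [0.2, -0.0, -1.8]
grip_width: 0.0136
grip_force: 45.0
eye expected [ 0.4429 -0.2881  0.199 ] [165.2473 211.0395] [442.5478 233.7181]
tail expected [ 0.4427 -0.288   0.059 ] [176.4844 263.0932] [431.1516 236.2327]
0.57 [159.3, 195.2, 174.2, 260.2] 474
head 254 [ 0.4548 -0.2892  0.2066] [ 0.4262 -0.297   0.1769] [ 0.4666 -0.2781  0.2255]
shank low 53 [ 0.4469 -0.2913  0.0931] [ 0.4402 -0.2933  0.0668] [ 0.4514 -0.2886  0.1232]
eye [(0.57, [163.3, 207.8])]
tail [(0.91, [180.1, 263.3])]
```

There is no contact force and the eye is at the peg's depth, so the peg is through the eye. I lower it until it bears.

```bash
python3 -m jog '[{"tx":0,"ty":0,"tz":-3,"rx":0,"ry":0,"rz":0,"jaw":4},{"tx":0,"ty":0,"tz":-5,"rx":0,"ry":0,"rz":0,"jaw":4},{"tx":0,"ty":0,"tz":-5,"rx":0,"ry":0,"rz":0,"jaw":4}]'
python3 -m jog '[{"tx":0,"ty":0,"tz":-2,"rx":0,"ry":0,"rz":0,"jaw":4},{"tx":0,"ty":0,"tz":-3,"rx":0,"ry":0,"rz":0,"jaw":4},{"tx":0,"ty":0,"tz":-3,"rx":0,"ry":0,"rz":0,"jaw":4}]'
```

```text
clock: 25.35
tcp_pos: [0.4446, -0.2968, 0.1397]
tool_rot: [[-0.047, 0.976, 0.213], [0.203, 0.218, -0.955], [-0.978, -0.001, -0.209]]
wrist_force: [-0.5, -0.7, -2.2]
grip_width: 0.0132
grip_force: 45.0
clock: 25.65
tcp_pos: [0.4446, -0.2969, 0.1369]
tool_rot: [[-0.047, 0.976, 0.213], [0.203, 0.218, -0.955], [-0.978, -0.001, -0.209]]
wrist_force: [0.6, -0.3, -2.9]
grip_width: 0.0134
grip_force: 45.0
```

```bash
python3 -m jog '[{"tx":0,"ty":0,"tz":-1.5,"rx":0,"ry":0,"rz":0,"jaw":4},{"tx":0,"ty":0,"tz":-2,"rx":0,"ry":0,"rz":0,"jaw":4},{"tx":0,"ty":0,"tz":-2,"rx":0,"ry":0,"rz":0,"jaw":4}]'
python3 -m jog '[{"tx":0,"ty":0,"tz":-1.5,"rx":0,"ry":0,"rz":0,"jaw":4},{"tx":0,"ty":0,"tz":-2,"rx":0,"ry":0,"rz":0,"jaw":4},{"tx":0,"ty":0,"tz":-2,"rx":0,"ry":0,"rz":0,"jaw":4}]'
python3 hang.py
```

```text
clock: 25.95
tcp_pos: [0.4445, -0.2972, 0.1356]
tool_rot: [[-0.046, 0.976, 0.212], [0.202, 0.217, -0.955], [-0.978, -0.001, -0.207]]
wrist_force: [0.2, 0.9, 0.9]
grip_width: 0.0136
grip_force: 45.0
clock: 26.25
tcp_pos: [0.4446, -0.2977, 0.1353]
tool_rot: [[-0.044, 0.976, 0.212], [0.199, 0.217, -0.956], [-0.979, -0.0, -0.204]]
wrist_force: [1.4, 1.2, 8.1]
grip_width: 0.0134
grip_force: 45.0
eye expected [ 0.4427 -0.289   0.1893] [165.5836 215.0325] [442.0591 233.9787]
tail expected [ 0.4428 -0.2896  0.0493] [176.5432 266.763 ] [431.0225 236.3402]
0.62 [157.8, 202.8, 176.1, 264.7] 462
head 246 [ 0.4549 -0.2897  0.196 ] [ 0.428  -0.2974  0.1654] [ 0.4663 -0.2782  0.2148]
shank low 78 [ 0.4478 -0.2929  0.0888] [ 0.4387 -0.2954  0.0584] [ 0.452  -0.2884  0.1144]
eye [(0.91, [162.2, 212.8])]
tail [(0.93, [178.6, 266.4])]
```

It bears: the wrist force turned positive with the eye at about 190 mm. I ease up 1.5 mm, open, and back straight out.

```bash
python3 -m jog '[{"tx":0,"ty":0,"tz":2,"rx":0,"ry":0,"rz":0,"jaw":4},{"tx":0,"ty":0,"tz":2,"rx":0,"ry":0,"rz":0,"jaw":16},{"tx":0,"ty":0,"tz":2,"rx":0,"ry":0,"rz":0,"jaw":22},{"tx":0,"ty":0,"tz":2,"rx":0,"ry":0,"rz":0,"jaw":34},{"tx":0,"ty":0,"tz":2,"rx":0,"ry":0,"rz":0,"jaw":34},{"tx":0,"ty":0,"tz":2,"rx":0,"ry":0,"rz":0,"jaw":34},{"tx":0,"ty":0,"tz":2,"rx":0,"ry":0,"rz":0,"jaw":34},{"tx":0,"ty":0,"tz":2,"rx":0,"ry":0,"rz":0,"jaw":34}]'
python3 -m jog '[{"tx":-1,"ty":6,"tz":0,"rx":0,"ry":0,"rz":0,"jaw":34},{"tx":-3,"ty":14,"tz":0,"rx":0,"ry":0,"rz":0,"jaw":34},{"tx":-6,"ty":30,"tz":0,"rx":0,"ry":0,"rz":0,"jaw":34},{"tx":-13,"ty":60,"tz":5,"rx":0,"ry":0,"rz":0,"jaw":34},{"tx":-20,"ty":100,"tz":12,"rx":0,"ry":0,"rz":0,"jaw":34},{"tx":-20,"ty":140,"tz":20,"rx":0,"ry":0,"rz":0,"jaw":34},{"tx":-20,"ty":140,"tz":20,"rx":0,"ry":0,"rz":0,"jaw":34},{"tx":-20,"ty":140,"tz":20,"rx":0,"ry":0,"rz":0,"jaw":34}]'
python3 -m jog '[{"tx":0,"ty":0,"tz":0,"rx":0,"ry":0,"rz":0,"jaw":34},{"tx":0,"ty":0,"tz":0,"rx":0,"ry":0,"rz":0,"jaw":34},{"tx":0,"ty":0,"tz":0,"rx":0,"ry":0,"rz":0,"jaw":34},{"tx":0,"ty":0,"tz":0,"rx":0,"ry":0,"rz":0,"jaw":34},{"tx":0,"ty":0,"tz":0,"rx":0,"ry":0,"rz":0,"jaw":34},{"tx":0,"ty":0,"tz":0,"rx":0,"ry":0,"rz":0,"jaw":34},{"tx":0,"ty":0,"tz":0,"rx":0,"ry":0,"rz":0,"jaw":34},{"tx":0,"ty":0,"tz":0,"rx":0,"ry":0,"rz":0,"jaw":34},{"tx":0,"ty":0,"tz":0,"rx":0,"ry":0,"rz":0,"jaw":34},{"tx":0,"ty":0,"tz":0,"rx":0,"ry":0,"rz":0,"jaw":34},{"tx":0,"ty":0,"tz":0,"rx":0,"ry":0,"rz":0,"jaw":34},{"tx":0,"ty":0,"tz":0,"rx":0,"ry":0,"rz":0,"jaw":34}]'
python3 m.py
python3 -c "
from h import *
np.set_printoptions(precision=4,suppress=True)
im,d=arm.grab_frame('scene');r=arm.cut_out('scene','spanner')
for x in r[:2]:
  c=cloud('scene',d,cv2.erode(x['mask'].astype(np.uint8),np.ones((2,2)))>0);print(x['confidence'],x['extent'])
  h=c[c[:,2]>.165];t=c[(c[:,2]<.14)&(c[:,2]>.03)]
  for k in(h,t):
    if len(k):print(len(k),np.median(k,0),k.min(0),k.max(0))"
```

```text
clock: 27.25
tcp_pos: [0.4446, -0.2969, 0.135]
tool_rot: [[-0.046, 0.976, 0.213], [0.203, 0.218, -0.955], [-0.978, -0.001, -0.209]]
wrist_force: [0.5, 0.7, -0.8]
grip_width: 0.034
grip_force: 0.0
clock: 28.05
tcp_pos: [0.425, -0.1554, 0.1548]
tool_rot: [[-0.047, 0.975, 0.215], [0.205, 0.22, -0.954], [-0.978, -0.0, -0.21]]
wrist_force: [-0.2, -0.6, 0.2]
grip_width: 0.0341
grip_force: 0.0
clock: 29.25
tcp_pos: [0.4246, -0.1569, 0.1551]
tool_rot: [[-0.046, 0.976, 0.213], [0.203, 0.218, -0.955], [-0.978, -0.001, -0.209]]
wrist_force: [0.1, 0.6, -0.4]
grip_width: 0.0342
grip_force: 0.0
scene eye [(0.67, [165.9, 212.8])]
scene tail [(0.42, [387.8, 170.5])]
top eye [(0.61, [442.7, 233.9]), (0.57, [431.6, 234.5])]
top tail [(0.45, [425.4, 237.6])]
29.55 joints [-1.0765  0.833   0.543   2.3539  1.0043  1.0341 -1.3319] tcp [ 0.4246 -0.1569  0.1551] w 0.034045347147026506 F [-0.1805  0.1469  0.9104]
[[-0.0465  0.976   0.2125]
 [ 0.2034  0.2175 -0.9546]
 [-0.978  -0.0011 -0.2087]]
eye [ 0.443  -0.2885  0.1949] 0.0019411484579975433 tool [-0.0666 -0.0107  0.1213]
tail [ 0.5892 -0.0886  0.3264] 0.40783931779610716 tool [-0.1613  0.1753 -0.066 ]
0.62 [159.0, 202.2, 174.3, 232.7]
222 [ 0.4567 -0.2884  0.1955] [ 0.428  -0.3202  0.1652] [ 0.5431 -0.275   0.222 ]
```

```bash
python3 -c "
from h import *
np.set_printoptions(precision=4,suppress=True)
for k in range(2):
  im,d=arm.grab_frame('scene')
  m=np.zeros((400,640),bool);m[200:275,150:200]=1
  v,u=np.nonzero(m);c=cloud('scene',d,m&(d>0));w=np.nonzero(m&(d>0));rgb=im[w].astype(int)
  g=(abs(rgb[:,0]-rgb[:,2])<35)&(rgb.sum(1)>200)&(np.linalg.norm(c[:,:2]-[.443,-.288],axis=1)<.07)
  c=c[g]
  for a in np.arange(.04,.2,.02):
    k2=c[(c[:,2]>=a)&(c[:,2]<a+.02)]
    if len(k2):print(round(a+.01,2),len(k2),np.median(k2,0))
  print([(x['confidence'],x['at']) for x in arm.place_of('scene','tail')])
  for l in ('jaw_spanner','socket','tin','coil_former','earpiece','valve_jar','chassis'):
    if k==0:print(l,[(round(x['confidence'],2),np.round(x['at']).tolist()) for x in arm.place_of('scene',l)[:1]])
"
```

```text
0.11 2 [ 0.441  -0.2857  0.1119]
0.13 9 [ 0.44   -0.2864  0.1291]
0.15 20 [ 0.4457 -0.2879  0.1545]
0.17 53 [ 0.4498 -0.2888  0.1736]
0.19 105 [ 0.456  -0.2887  0.1903]
[(0.17, [445.6, 232.9])]
jaw_spanner [(0.63, [302.0, 233.0])]
socket [(0.86, [261.0, 264.0])]
tin [(0.85, [229.0, 250.0])]
coil_former [(0.57, [397.0, 274.0])]
earpiece [(0.65, [371.0, 242.0])]
valve_jar [(0.65, [301.0, 338.0])]
chassis [(0.68, [447.0, 233.0])]
0.11 2 [ 0.4416 -0.2859  0.1124]
0.13 9 [ 0.4415 -0.2871  0.1297]
0.15 20 [ 0.4454 -0.2878  0.1548]
0.17 50 [ 0.4492 -0.2887  0.175 ]
0.19 108 [ 0.4554 -0.2887  0.1899]
[]
```

```bash
python3 -c "
from workcell import arm
print(arm.hand_in())"
```

```text
the job is handed in; nothing more can be done
None
```

The spanner was laid in the rest and let go, then taken again and hung by its eye on the empty peg, tail down; I handed the job in at about 30 s with the hand clear, and the judging result was not shown.

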